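# Push the stuck core out of the sample tube

## Task

A stone core is stuck in the upright sample tube on the blue stand. Take the red-handled pusher rod out of its white holder, push it down through the tube until the core drops into the blue catch tray and the rod's brass collar rests on the tube's black rim, and keep the collar pressed on the rim for about a second at about 15 N; neither the core nor the rim may ever get more than 25 N. Then draw the rod out, stand it back in its holder and let go; do not touch the core with the fingers and leave everything else on the bench where it is.

Things in the scene. Friction and masses are not known exactly. Their poses are not given: they have to be found in the camera images.
- pusher_grip (a point): Centre of the pusher's red handle, a loose 0.3 kg rod standing upright in the white holder. From the bottom up: round aluminium shaft 24 mm across and 92 mm long (its foot bevelled 2 mm), round brass collar 56 mm across and 8 mm thick, square red handle 22 x 22 mm and 60 mm tall. This point is 130 mm above the shaft's lower end and 38 mm above the collar's underside; z points up along the rod, x and y are square to the handle's flat sides.
- pusher: The same pusher rod; origin at the centre of the shaft's lower end, z up along the rod.
- holder: White plastic block 80 x 80 mm, 70 mm tall, fixed to the bench (its place varies); one upright round hole 30 mm across and 60 mm deep in the middle of its top. Origin at the centre of its underside. The pusher stands in the hole with its lower end on the hole's floor, 10 mm above the bench.
- holder_mouth (a point): Centre of the holder's hole at its top face, 70 mm above the bench.
- stand: Blue stand fixed to the bench (place and yaw vary): base plate 130 x 130 mm with an edge 20 mm high, and two dark posts 52 mm either side of its centre (along its y, 114 mm tall). Their clamp holds an upright steel tube over the stand's centre, 40 mm outside, 30 mm inside, 90 mm long, open at both ends, its rim a black rubber ring that gives 1 mm at 15 N. Origin at the centre of the underside, z up; the tube belongs to it.
- catch_tray (a point): Centre of the catch tray's floor, straight under the tube, 8 mm above the bench; tray 120 x 120 mm inside, x and y along its edges. The tube above it is clamped higher or lower each time: its rim is 142 to 162 mm above the bench, a height not given, to be found by feel (the clamp holds it fast). The shaft end stands 92 mm lower than the rim when the collar is on it.
- core: Round grey stone core 28 mm across and 36 mm long, about 0.06 kg, stuck in the tube; origin at the centre of its underside.
- core_centre (a point): Centre of that core, at the start 108 to 118 mm above the bench. Sprung rubber shoes inside the tube grip it (not the rod): pushing it down takes some 7 to 20 N until it lets go and drops into the tray, about 16 mm before the collar meets the rim; the dropped core is then out of the rod's reach.
- collar: The pusher's brass collar, 56 mm across, 8 mm thick; origin at the centre of its underside, 92 mm above the shaft's lower end.
- tamper_grip (a point): Bystander: handle centre of a tamper with a black handle, round brass foot 50 mm across, 140 mm tall in all; this point 115 mm above its underside.
- meascyl: Bystander: clear plastic measuring cylinder, foot 60 mm across, 158 mm tall; origin at the centre of its underside.
- sieve: Bystander: small steel sieve 100 mm across, 35 mm tall; origin at the centre of its underside.
- bowl: Bystander: white ceramic bowl 120 mm across, 45 mm tall; origin at the centre of its underside.
- sparetube: Bystander: empty steel tube standing on the bench, 40 mm across, 90 mm tall; origin at the centre of its underside.
- donecore_centre (a point): Bystander: centre of a second stone core, 28 mm across and 36 mm tall, already standing on the bench.
- brush_grip (a point): Bystander: handle of a brush lying on the bench.
There are look-alikes about, which are no part of the job. There is more than one size of the pusher; the job needs the smallest. What is shaped like the holder but purple is not meant.

How it is judged:
By the outcome, as a careful person would: the job done as asked, in the order asked, and still so for the second after the job is handed in, with the robot touching nothing.
It also fails if it takes over 72 s, if anything falls off the work surface, if the arm or the gripper's body presses on something with over 40 N, if the wrist force passes 120 N, or if a joint passes its speed limit or range.

## Robot

A 7-joint arm with a two-finger parallel gripper is mounted at the origin on the work surface. World frame = base frame: x ahead of the robot, y to its left, z up, the work surface at z = 0. Lengths are in m, angles in rad, forces in N, time in s.
With the tool pointing down it reaches from about 0.425 to 0.875 m from the base axis. Payload 9.9 kg.
Tool frame: the origin (TCP) lies midway between the tips of the shut fingers; the grasp point (between the pads) lies 19 mm behind it (robot.grasp_offset is the distance from the TCP to the grasp point, in m); z points along the fingers, y is the line along which they close (so a half turn about z gives the same grasp; the last joint's range is limited). The gripper opens to 85 mm and grips with 20 to 120 N. Pads are 22 mm wide; open, the fingers measure 114 mm over their backs; the gripper's body (76 mm by 85 mm) begins 54 mm behind the grasp point. The pads swing forward as they close: fully open they stand 13 mm farther back than shut.
Start: joints at [1.096, 0.576, 0.025, 1.437, -0.015, 1.129, -0.057], TCP at [0.257, -0.624, 0.231] pointing down, gripper open.
Joint ranges: [-2.76, 2.76], [-0.34, 2.15], [-1.52, 1.57], [0.19, 2.46], [-1.09, 4.23], [0.17, 1.99], [-2.82, 2.82]. Speed limits (rad/s): [2.22, 2.22, 3.01, 3.01, 3.14, 3.14, 3.14].

## Interface

Orientations are given as a rotation vector (axis times angle).
In Python, from rig import robot gives the robot as it stands. The module is installed in compiled form; this text tells all that it offers.
- The arm moves only by the shell command python3 -m jog 'ROWS' [FORCE]. ROWS is JSON, a list of rows, each an object of numbers: "rx", "ry", "rz": the turn, a rotation vector about the world's x, y, z in rad; "x", "y", "z": the shift along the world's x, y, z in cm; "gripper": the opening, from -1 (shut) to 1 (fully open). A call has exactly 10 rows; each row is the pose to reach, as a shift and turn from the pose commanded when the call began; what a row does not reach only later rows make up. A row lasts 1/10 s, in which the tool goes at most 50 mm and 8.59 degrees, less where a joint would pass 70% of its speed; a pose out of reach is approached as far as the arm can. A call with a gripper value outside its range is refused whole. The fingers move at their own pace and stop on an object; FORCE is the grip in N (left out, the last holds). Time passes only in rows, so rows that repeat a pose let the fingers close, or fill a call up. It gives the time, the measured TCP pose, the force, the opening and the grip force at its end, in the units of the state.
- robot.sense(): the state, without advancing time (a new reading comes with each control period).
- robot.grab_frame(name): name is "scene" or "side" or "wrist"; returns a dict with "pixels" (480x640x3 uint8, red, green, blue), "fx", "fy", "cx", "cy" (pixels), "distortion" ([k1, k2, p1, p2, k3] as OpenCV has them; the pictures are not rectified), "xyz" and "attitude" of the camera in the world; the wrist camera has in their place "mount" (4x4, takes a point from camera to tool coordinates, whose origin is the TCP and whose axes are the flange's). Camera axes: x right, y up, looking along -z (the intrinsics and any distortion apply to the point x, -y, -z); pixel columns grow to the right and rows downward; lengths in m; the calibration is good to about 2 mm. A picture is of the moment at which its call begins: read the wrist's pose just before it. There is no depth.
- robot.finish_job(): hands the job in; it is judged then, once.
The state is a dict: "t": time; "joints": joint angles; "qd": joint speeds; "joint_efforts": joint torques, N m; "tcp_pos": TCP position; "ee_rot": TCP orientation; "contact_force": force on the tool from outside, world axes, zero at the start; "wrist_torque": the same for the moment, N m; "gripper_width": opening from 0.0 (shut) to 1.0 (fully open); "gripper_force": force on a finger pad.
Only numpy, scipy, OpenCV 4.12 (cv2) and the standard library are available. Lean on these libraries where they do the work, as an engineer would, in place of code of your own. Each camera call takes 0.05 s, during which the arm holds its last target. There are 200 camera calls.

## Working session

There is one attempt and no reset: what is moved stays moved. The work goes in short steps, Python scripts to look and compute and a shell command to move; the robot and the scene stay as the last step left them, time stands still between calls to the robot, and variables do not carry over. Pictures are saved under pics/ and viewed, at most 12 in all, crops included, and the job is handed in when it is done.

```bash
mkdir -p pics; cat > h.py <<'E'
import numpy as np, cv2
from rig import robot
from scipy.spatial.transform import Rotation as R
def grab(n):
    s=robot.sense(); f=robot.grab_frame(n)
    if n=="wrist":
        T=np.eye(4); r=np.array(s["ee_rot"]); T[:3,:3]=R.from_rotvec(r).as_matrix(); T[:3,3]=s["tcp_pos"]
        f["T"]=T@np.array(f["mount"])
    else:
        a=np.array(f["attitude"]); T=np.eye(4)
        T[:3,:3]=a if a.shape==(3,3) else R.from_rotvec(a).as_matrix() if a.size==3 else R.from_quat(a).as_matrix()
        T[:3,3]=f["xyz"]; f["T"]=T
    f["K"]=np.array([[f["fx"],0,f["cx"]],[0,f["fy"],f["cy"]],[0,0,1]]); return f
def ray(f,uv):
    p=cv2.undistortPoints(np.array(uv,float).reshape(-1,1,2),f["K"],np.array(f["distortion"],float)).reshape(-1,2)
    d=np.c_[p[:,0],-p[:,1],-np.ones(len(p))]@f["T"][:3,:3].T
    return f["T"][:3,3],d
def plane(f,uv,z):
    o,d=ray(f,uv); return o+d*((z-o[2])/d[:,2])[:,None]
def tri(fs,uvs):
    A=np.zeros((3,3));b=np.zeros(3)
    for f,uv in zip(fs,uvs):
        o,d=ray(f,[uv]); d=d[0]/np.linalg.norm(d[0]); P=np.eye(3)-np.outer(d,d); A+=P;b+=P@o
    x=np.linalg.solve(A,b)
    return x
def proj(f,X):
    Y=(np.atleast_2d(X)-f["T"][:3,3])@f["T"][:3,:3]; Y=Y*[1,-1,-1]
    return cv2.projectPoints(Y,np.zeros(3),np.zeros(3),f["K"],np.array(f["distortion"],float))[0].reshape(-1,2)
def save(f,n): cv2.imwrite(n,f["pixels"][:,:,::-1])
E
python3 - <<'E'
from h import *
import pickle
s=robot.sense(); print(s, robot.grasp_offset)
for n in ["scene","side"]:
    f=grab(n); print(n,f["attitude"],f["xyz"],f["fx"],f["distortion"]); save(f,f"pics/{n}0.png"); pickle.dump(f,open(n+".pkl","wb"))
E
```

```text
{'t': 0.0, 'joints': array([ 1.09622328,  0.57651815,  0.02485481,  1.43789641, -0.01500799,
        1.12900238, -0.05646992]), 'qd': array([ 0.0006975 ,  0.00091979, -0.00111703,  0.00075433,  0.00032688,
        0.00057435, -0.00117523]), 'joint_efforts': array([-1.85850763e-04, -7.65750289e+01,  2.25053765e+00, -2.85959923e+01,
        1.52977940e-02,  1.27043092e-02,  4.74460364e-05]), 'tcp_pos': array([ 0.25694133, -0.62369997,  0.23045637]), 'ee_rot': array([-3.08024100e+00, -6.09698023e-01,  6.28139998e-04]), 'contact_force': array([-0.32205645,  0.40310574, -1.1339425 ]), 'wrist_torque': array([-0.01631575,  0.04921314, -0.06665424]), 'gripper_force': 0.0, 'gripper_width': 1.0021863457205769} 0.0187
scene [0.80233074 0.59355885 1.20066748] [ 1.35763256 -0.22422865  0.70953586] 451.70099395909205 [-0.06213227  0.          0.          0.          0.        ]
side [ 0.74638896 -0.26520474 -0.59525534] [-0.05806251 -0.80833415  1.1096945 ] 497.04761420480753 [-0.11661368  0.          0.          0.          0.        ]
```

View pics/scene0.png

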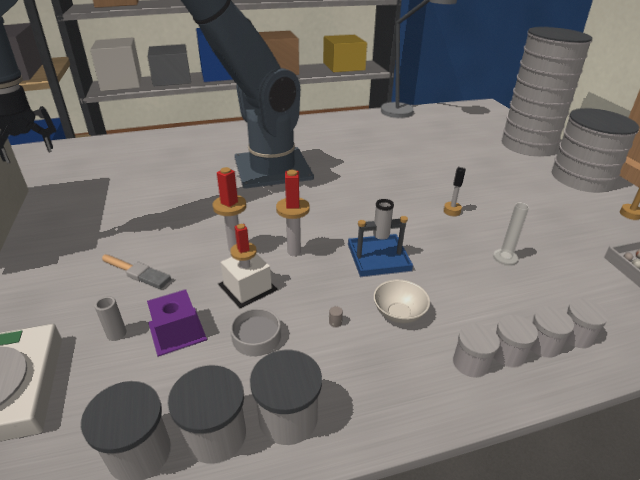

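View pics/side0.png

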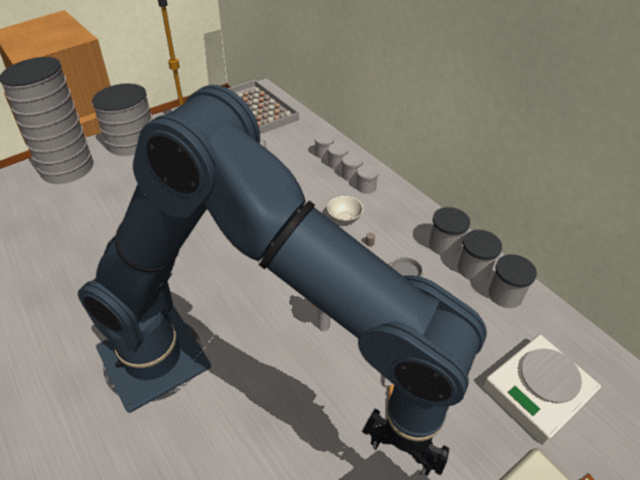

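The scene view shows three red-handled rods: tall ones at (228,190) and (292,190), and a short one at (242,240) standing in the white block at (247,278). The short one fits, being the smallest and in the white holder. The purple block is at (175,320) and the blue stand with its tube at (382,235). The arm blocks most of the side view.

```bash
python3 - <<'E'
from h import *
import pickle
f=pickle.load(open("scene.pkl","rb")); im=f["pixels"]
hsv=cv2.cvtColor(im,cv2.COLOR_RGB2HSV)
red=((hsv[...,0]<6)|(hsv[...,0]>174))&(hsv[...,1]>180)&(hsv[...,2]>80)
n,l,st,c=cv2.connectedComponentsWithStats(red.astype(np.uint8))
for i in range(1,n):
    if st[i,4]>60: print(st[i],c[i],plane(f,[c[i]],0.14)[0].round(4))
for nm,uv,z in [("purple",(171,308),.07),("tube rim",(384,205),.152),("tall1 foot",(232,248),0.0),("tall2 foot",(294,252),0),("tamper",(453,210),0),("bowl",(401,305),.03),("donecore",(336,316),.018),("sieve",(256,332),.02),("tallL top",(228,171),.2),("tallR top",(292,173),.2),("cyl",(506,257),0),("stand front",(383,271),0),("sL",(348,244),.02),("sR",(411,263),.02),("sBL",(357,268),.02),("sTR",(400,238),.02)]:
    print(nm,plane(f,[uv],z)[0].round(3))
cr=cv2.resize(im[150:320,170:430],None,fx=3,fy=3,interpolation=cv2.INTER_CUBIC)
cv2.imwrite("pics/crop0.png",cr[:,:,::-1])
E
```

```text
[217 170  21  36 531] [227.19962335 187.94350282] [ 0.3527 -0.1746  0.14  ]
[285 172  14  36 412] [292.09708738 190.76213592] [ 0.4078 -0.0208  0.14  ]
[236 226  13  26 253] [242.01976285 239.31225296] [ 0.5775 -0.1683  0.14  ]
purple [ 0.673 -0.329  0.07 ]
tube rim [0.545 0.167 0.152]
tall1 foot [ 0.417 -0.185  0.   ]
tall2 foot [ 0.474 -0.035 -0.   ]
tamper [0.4  0.46 0.  ]
bowl [0.747 0.135 0.03 ]
donecore [ 0.73  -0.004  0.018]
sieve [ 0.732 -0.173  0.02 ]
tallL top [ 0.378 -0.169  0.2  ]
tallR top [ 0.427 -0.024  0.2  ]
cyl [0.633 0.482 0.   ]
stand front [0.601 0.156 0.   ]
sL [0.502 0.1   0.02 ]
sR [0.613 0.222 0.02 ]
sBL [0.597 0.09  0.02 ]
sTR [0.512 0.238 0.02 ]
```

View pics/crop0.png

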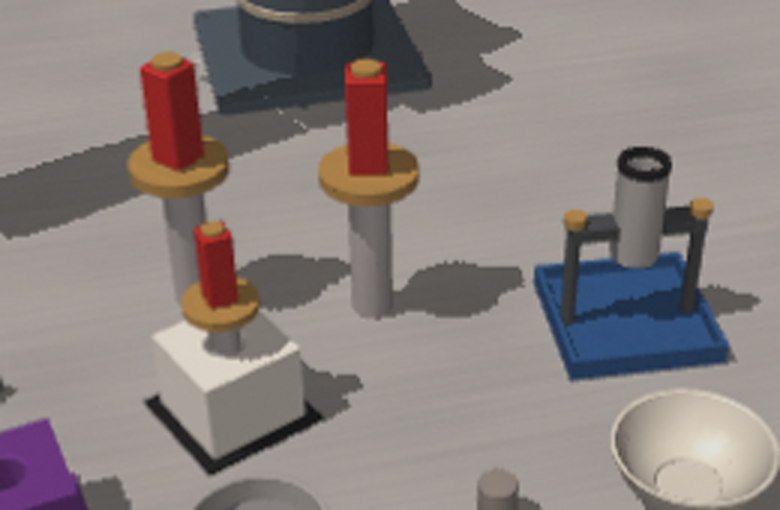

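Confirmed: the short rod, crop (215,265), is the one in the white holder. The tall ones stand free on the bench. I'll move to a clear viewpoint.

```bash
python3 -m jog '[{"z":5},{"x":3,"y":4,"z":8},{"x":6,"y":8,"z":12},{"x":9,"y":12,"z":14},{"x":12,"y":16,"z":14},{"x":15,"y":20,"z":14},{"x":18,"y":24,"z":14},{"x":21,"y":28,"z":14},{"x":24,"y":32,"z":14},{"x":24,"y":32,"z":14}]'
python3 - <<'E'
from h import *
import pickle
f=grab("wrist"); save(f,"pics/w0.png"); pickle.dump(f,open("w0.pkl","wb")); print(f["mount"],f["T"].round(3)); print(R.from_rotvec(robot.sense()["ee_rot"]).as_matrix().round(3))
print(robot.sense()["joints"])
E
```

```text
[[-8.66310319e-04  9.55766920e-01  2.94123859e-01  7.53368762e-02]
 [ 9.99999275e-01  5.82050878e-04  1.05399377e-03 -1.14667225e-03]
 [ 8.36177333e-04  2.94124559e-01 -9.55766731e-01 -1.42240686e-01]
 [ 0.00000000e+00  0.00000000e+00  0.00000000e+00  1.00000000e+00]] [[ 0.38   0.884  0.273  0.326]
 [-0.925  0.364  0.11  -0.594]
 [-0.002 -0.294  0.956  0.373]
 [ 0.     0.     0.     1.   ]]
[[ 0.925  0.381 -0.001]
 [ 0.381 -0.925  0.001]
 [-0.    -0.001 -1.   ]]
[ 1.09620036  0.57634796  0.02483505  1.43771243 -0.01500092  1.12900781
 -0.05649811]invalid input at $[0]: expected keys rx, ry, rz, x, y, z, gripper
```

View pics/w0.png

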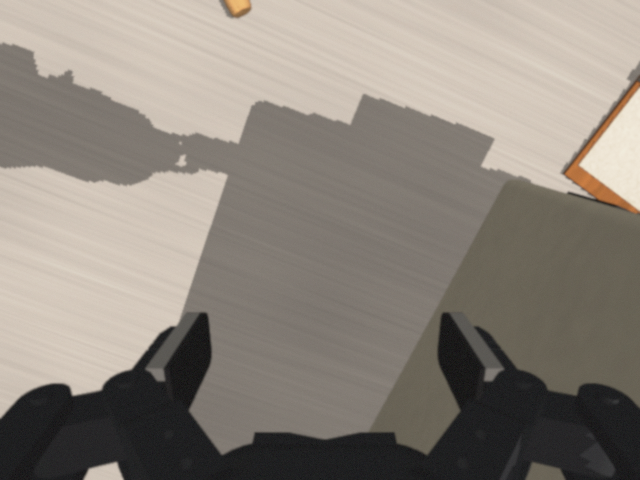

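The wrist view shows bare bench, the fingers, and a bit of the brush at (235,5). The move was refused because every row must give all the keys, so I'll resend it.

```bash
python3 -m jog '[{"x":0,"y":0,"z":5,"rx":0,"ry":0,"rz":0,"gripper":1},{"x":2,"y":3,"z":8,"rx":0,"ry":0,"rz":0,"gripper":1},{"x":4,"y":7,"z":10,"rx":0,"ry":0,"rz":0,"gripper":1},{"x":7,"y":11,"z":12,"rx":0,"ry":0,"rz":0,"gripper":1},{"x":9,"y":15,"z":12,"rx":0,"ry":0,"rz":0,"gripper":1},{"x":12,"y":19,"z":12,"rx":0,"ry":0,"rz":0,"gripper":1},{"x":15,"y":23,"z":12,"rx":0,"ry":0,"rz":0,"gripper":1},{"x":18,"y":27,"z":12,"rx":0,"ry":0,"rz":0,"gripper":1},{"x":20,"y":31,"z":12,"rx":0,"ry":0,"rz":0,"gripper":1},{"x":23,"y":35,"z":12,"rx":0,"ry":0,"rz":0,"gripper":1}]'
python3 -m jog '[{"x":2,"y":4,"z":0,"rx":0,"ry":0,"rz":0,"gripper":1},{"x":4,"y":8,"z":0,"rx":0,"ry":0,"rz":0,"gripper":1},{"x":4,"y":8,"z":0,"rx":0,"ry":0,"rz":0,"gripper":1},{"x":4,"y":8,"z":0,"rx":0,"ry":0,"rz":0,"gripper":1},{"x":4,"y":8,"z":0,"rx":0,"ry":0,"rz":0,"gripper":1},{"x":4,"y":8,"z":0,"rx":0,"ry":0,"rz":0,"gripper":1},{"x":4,"y":8,"z":0,"rx":0,"ry":0,"rz":0,"gripper":1},{"x":4,"y":8,"z":0,"rx":0,"ry":0,"rz":0,"gripper":1},{"x":4,"y":8,"z":0,"rx":0,"ry":0,"rz":0,"gripper":1},{"x":4,"y":8,"z":0,"rx":0,"ry":0,"rz":0,"gripper":1}]'
python3 - <<'E'
from h import *
import pickle
f=grab("wrist"); save(f,"pics/w1.png"); pickle.dump(f,open("w1.pkl","wb"))
print(robot.sense()["joints"],f["fx"],f["distortion"])
E
```

```text
t: 1.15
tcp_pos: [0.487, -0.2727, 0.3514]
ee_rot: [3.082, 0.608, -0.001]
contact_force: [1.8, -0.6, 0.1]
gripper_width: 1.005
gripper_force: 0.0
t: 2.15
tcp_pos: [0.5271, -0.1943, 0.3513]
ee_rot: [3.082, 0.609, -0.0]
contact_force: [-0.9, -0.1, 0.3]
gripper_width: 0.997
gripper_force: 0.0
[ 0.35073541  0.32145427 -0.11607978  1.53729373  0.03815265  1.28500763
 -0.95044036] 391.32450241512487 [-0.02549655  0.          0.          0.          0.        ]
```

View pics/w1.png

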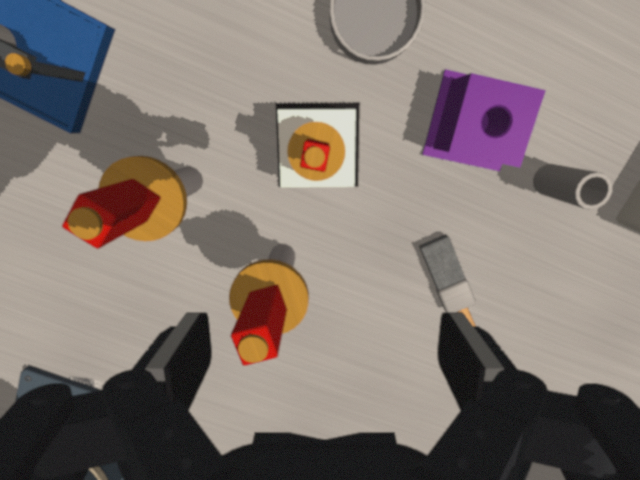

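The wrist view shows the short pusher in the white holder at (315,155). The two tall rods are at (85,222) and (255,345), the purple block at (495,120) and the stand at the upper left (20,65). Next I'll triangulate the collar and handle, and take the handle's and block's yaw.

```bash
cat > m.py <<'E'
from h import *
def comps(f,lo,hi,amin=60,roi=None):
    hsv=cv2.cvtColor(f["pixels"],cv2.COLOR_RGB2HSV); m=cv2.inRange(hsv,lo,hi)
    if lo[0]==0 and hi[0]<8: m|=cv2.inRange(hsv,(174,lo[1],lo[2]),(180,)+tuple(hi[1:]))
    if roi: k=np.zeros_like(m); k[roi[1]:roi[3],roi[0]:roi[2]]=1; m=m*k
    c,_=cv2.findContours(m,cv2.RETR_EXTERNAL,cv2.CHAIN_APPROX_NONE)
    return [x for x in c if cv2.contourArea(x)>amin]
E
python3 - <<'E'
from m import *
import pickle
w=pickle.load(open("w1.pkl","rb")); s=pickle.load(open("scene.pkl","rb"))
RED=((0,170,70),(5,255,255)); BR=((8,120,60),(24,255,255))
res={}
for n,f,roi in [("w",w,(275,100,365,195)),("s",s,(225,215,265,262))]:
    red=max(comps(f,*RED,30,roi),key=cv2.contourArea); br=comps(f,*BR,8,roi)
    print(n,"red",cv2.boundingRect(red),cv2.minAreaRect(red),[(cv2.boundingRect(c),cv2.contourArea(c)) for c in br])
    big=max(br,key=cv2.contourArea)
    e=cv2.fitEllipse(cv2.convexHull(big)); print(" collar ell",e)
    res[n]=(red,e)
    print(" collar at z.106",plane(f,[e[0]],.106)[0].round(4))
print("tri collar",tri([w,s],[res["w"][1][0],res["s"][1][0]]).round(4))
hsv=cv2.cvtColor(w["pixels"],cv2.COLOR_RGB2HSV)
# cap in w
cap=[c for c in comps(w,*BR,20,(300,140,332,172))]
# red rect outer with corners on z=.17
box=cv2.boxPoints(cv2.minAreaRect(res["w"][0])); P=plane(w,box,.17); print("red box",P.round(4)); 
d=np.diff(P[:,:2],axis=0); print(np.degrees(np.arctan2(d[:,1],d[:,0])), np.linalg.norm(d,axis=1))
# white block top
m=cv2.inRange(hsv,(0,0,195),(180,60,255)); k=np.zeros_like(m);k[95:195,268:368]=1; m*=k
m[:]=cv2.morphologyEx(m,cv2.MORPH_OPEN,np.ones((3,3)))
c=max(cv2.findContours(m,0,1)[0],key=cv2.contourArea); r=cv2.minAreaRect(c); b=cv2.boxPoints(r); P=plane(w,b,.07); print("block",r,P.round(4),P.mean(0),np.linalg.norm(np.diff(P,axis=0),axis=1))
big=cv2.resize(w["pixels"][95:200,265:370],None,fx=5.5,fy=5.5,interpolation=cv2.INTER_CUBIC); cv2.imwrite("pics/c1.png",big[:,:,::-1])
E
```

```text
w red (303, 140, 26, 31) ((314.4615173339844, 154.6923065185547), (25.102861404418945, 27.456254959106445), 11.309932708740234) [((288, 122, 57, 58), 2495.5)]
 collar ell ((315.6516418457031, 150.71205139160156), (56.440067291259766, 57.81036376953125), 167.9869384765625)
 collar at z.106 [ 0.5698 -0.1662  0.106 ]
s red (235, 226, 14, 27) ((241.85833740234375, 238.54605102539062), (26.522960662841797, 11.158337593078613), 83.2901611328125) [((231, 243, 25, 17), 216.0), ((237, 224, 8, 5), 23.5)]
 collar ell ((243.11651611328125, 250.60203552246094), (17.363750457763672, 25.263944625854492), 84.25141143798828)
 collar at z.106 [ 0.5726 -0.1684  0.106 ]
tri collar [ 0.5696 -0.1672  0.1036]
red box [[ 0.5581 -0.1582  0.17  ]
 [ 0.5796 -0.1545  0.17  ]
 [ 0.5835 -0.1742  0.17  ]
 [ 0.562  -0.1783  0.17  ]]
[   9.89956009  -78.69421521 -169.08469942] [0.02180255 0.02008891 0.02187052]
block ((316.0, 148.5), (77.0, 76.0), 90.0) [[ 0.5906 -0.1153  0.07  ]
 [ 0.6203 -0.1875  0.07  ]
 [ 0.5475 -0.2193  0.07  ]
 [ 0.5162 -0.143   0.07  ]] [ 0.56865308 -0.16625089  0.07      ] [0.07810468 0.07939904 0.08245156]
```

View pics/c1.png

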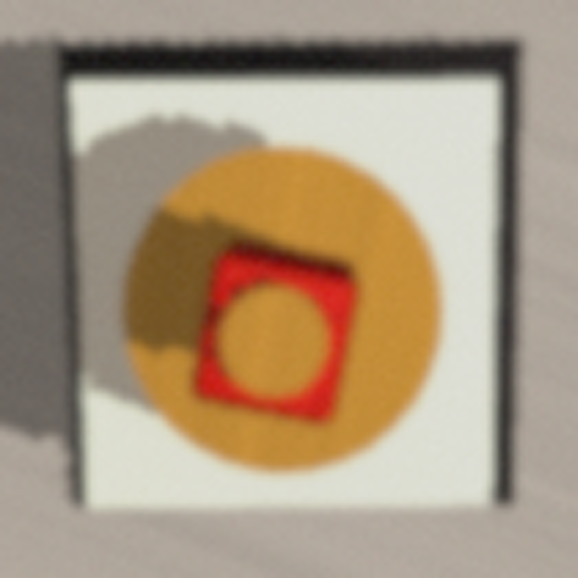

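Pusher axis at about (0.570, −0.167), collar z ≈ 0.104 (0.106 expected) and handle yaw ≈ 10.7°, so the tool must turn −0.20 rad. The block centre (0.569, −0.166) agrees. I'll go above it and look from near.

```bash
python3 -m jog '[{"x":1.5,"y":1,"z":-1,"rx":0,"ry":0,"rz":-0.1,"gripper":1},{"x":3,"y":2,"z":-2,"rx":0,"ry":0,"rz":-0.2,"gripper":1},{"x":4.3,"y":2.8,"z":-4,"rx":0,"ry":0,"rz":-0.2,"gripper":1},{"x":4.3,"y":2.8,"z":-7,"rx":0,"ry":0,"rz":-0.2,"gripper":1},{"x":4.3,"y":2.8,"z":-10,"rx":0,"ry":0,"rz":-0.2,"gripper":1},{"x":4.3,"y":2.8,"z":-12,"rx":0,"ry":0,"rz":-0.2,"gripper":1},{"x":4.3,"y":2.8,"z":-12,"rx":0,"ry":0,"rz":-0.2,"gripper":1},{"x":4.3,"y":2.8,"z":-12,"rx":0,"ry":0,"rz":-0.2,"gripper":1},{"x":4.3,"y":2.8,"z":-12,"rx":0,"ry":0,"rz":-0.2,"gripper":1},{"x":4.3,"y":2.8,"z":-12,"rx":0,"ry":0,"rz":-0.2,"gripper":1}]'
python3 - <<'E'
from m import *
import pickle
w0=pickle.load(open("w1.pkl","rb")); s=pickle.load(open("scene.pkl","rb"))
f=grab("wrist"); save(f,"pics/w2.png"); pickle.dump(f,open("w2.pkl","wb"))
RED=((0,170,70),(5,255,255)); BR=((8,120,60),(24,255,255))
print(proj(f,[[.57,-.1665,.17],[.57,-.1665,.11]]))
u=proj(f,[.57,-.1665,.11])[0].astype(int)
roi=(max(u[0]-110,0),max(u[1]-110,0),u[0]+110,min(u[1]+110,480))
for lo,hi in (RED,BR):
    for c in comps(f,lo,hi,200,roi):
        r=cv2.minAreaRect(c); print(r,len(c)); 
        if lo[0]==0:
            P=plane(f,cv2.boxPoints(r),.17); print(P.round(4),P.mean(0)); d=np.diff(P[:,:2],axis=0); print(np.degrees(np.arctan2(d[:,1],d[:,0])))
        else:
            e=cv2.fitEllipse(cv2.convexHull(c)); print(e,plane(f,[e[0]],.11)); 
            if cv2.contourArea(c)>4000: print("tri",tri([w0,f],[(315.65,150.7),e[0]]))
print(robot.sense()["tcp_pos"],np.degrees(np.arctan2(f["T"][1,1],f["T"][0,1])))
E
```

```text
t: 3.2
tcp_pos: [0.5708, -0.1663, 0.2327]
ee_rot: [3.127, 0.299, 0.003]
contact_force: [-0.3, 0.5, -0.5]
gripper_width: 1.004
gripper_force: 0.0
[[326.65387155 266.00412791]
 [326.11336371 236.48062248]]
((327.0, 253.0), (58.0, 36.0), 90.0) 240
[[ 0.5919 -0.1525  0.17  ]
 [ 0.5955 -0.1716  0.17  ]
 [ 0.5625 -0.1785  0.17  ]
 [ 0.5587 -0.1585  0.17  ]] [ 0.57715449 -0.16530617  0.17      ]
[ -79.12239735 -168.22422508  100.87268426]
((326.92303466796875, 267.1153564453125), (28.844409942626953, 29.121761322021484), 33.690067291259766) 82
((326.786865234375, 267.51849365234375), (29.14712142944336, 29.461942672729492), 93.1495361328125) [[ 0.54722618 -0.17140718  0.11      ]]
((325.9414978027344, 232.21942138671875), (70.6178207397461, 76.25698852539062), 88.53119659423828) 292
((326.05609130859375, 235.0802764892578), (76.10989379882812, 77.09699249267578), 104.56005096435547) [[ 0.57099803 -0.16626562  0.11      ]]
[ 0.57066162 -0.16620372  0.23247544] 10.875975797183097
```

The alignment holds: collar centre (0.571, −0.166), handle edges square to the tool. Now descend and grip.

```bash
python3 -m jog '[{"x":0,"y":0,"z":-3,"rx":0,"ry":0,"rz":0,"gripper":1},{"x":0,"y":0,"z":-5,"rx":0,"ry":0,"rz":0,"gripper":1},{"x":0,"y":0,"z":-7,"rx":0,"ry":0,"rz":0,"gripper":1},{"x":0,"y":0,"z":-9,"rx":0,"ry":0,"rz":0,"gripper":1},{"x":0,"y":0,"z":-10,"rx":0,"ry":0,"rz":0,"gripper":1},{"x":0,"y":0,"z":-11,"rx":0,"ry":0,"rz":0,"gripper":1},{"x":0,"y":0,"z":-11,"rx":0,"ry":0,"rz":0,"gripper":1},{"x":0,"y":0,"z":-11,"rx":0,"ry":0,"rz":0,"gripper":1},{"x":0,"y":0,"z":-11,"rx":0,"ry":0,"rz":0,"gripper":0.2},{"x":0,"y":0,"z":-11,"rx":0,"ry":0,"rz":0,"gripper":-0.2}]' 40
python3 -m jog '[{"x":0,"y":0,"z":0,"rx":0,"ry":0,"rz":0,"gripper":-1},{"x":0,"y":0,"z":0,"rx":0,"ry":0,"rz":0,"gripper":-1},{"x":0,"y":0,"z":0,"rx":0,"ry":0,"rz":0,"gripper":-1},{"x":0,"y":0,"z":0,"rx":0,"ry":0,"rz":0,"gripper":-1},{"x":0,"y":0,"z":0,"rx":0,"ry":0,"rz":0,"gripper":-1},{"x":0,"y":0,"z":0,"rx":0,"ry":0,"rz":0,"gripper":-1},{"x":0,"y":0,"z":0,"rx":0,"ry":0,"rz":0,"gripper":-1},{"x":0,"y":0,"z":0,"rx":0,"ry":0,"rz":0,"gripper":-1},{"x":0,"y":0,"z":0,"rx":0,"ry":0,"rz":0,"gripper":-1},{"x":0,"y":0,"z":0,"rx":0,"ry":0,"rz":0,"gripper":-1}]' 80
```

```text
t: 4.25
tcp_pos: [0.5705, -0.1662, 0.122]
ee_rot: [3.127, 0.299, 0.002]
contact_force: [0.1, 0.0, -0.4]
gripper_width: 0.69
gripper_force: 0.0
t: 5.25
tcp_pos: [0.5704, -0.1663, 0.1216]
ee_rot: [3.127, 0.299, 0.001]
contact_force: [0.0, -1.1, 5.8]
gripper_width: 0.248
gripper_force: 78.5
```

```bash
python3 -m jog '[{"x":0,"y":0,"z":0.5,"rx":0,"ry":0,"rz":0,"gripper":-1},{"x":0,"y":0,"z":1.5,"rx":0,"ry":0,"rz":0,"gripper":-1},{"x":0,"y":0,"z":3,"rx":0,"ry":0,"rz":0,"gripper":-1},{"x":0,"y":0,"z":5,"rx":0,"ry":0,"rz":0,"gripper":-1},{"x":0,"y":0,"z":8,"rx":0,"ry":0,"rz":0,"gripper":-1},{"x":0,"y":0,"z":12,"rx":0,"ry":0,"rz":0,"gripper":-1},{"x":0,"y":0,"z":16,"rx":0,"ry":0,"rz":0,"gripper":-1},{"x":0,"y":0,"z":20,"rx":0,"ry":0,"rz":0,"gripper":-1},{"x":0,"y":0,"z":22,"rx":0,"ry":0,"rz":0,"gripper":-1},{"x":0,"y":0,"z":22,"rx":0,"ry":0,"rz":0,"gripper":-1}]'
python3 -m jog '[{"x":0,"y":3,"z":0,"rx":0,"ry":0,"rz":0,"gripper":-1},{"x":0,"y":6,"z":0,"rx":0,"ry":0,"rz":0,"gripper":-1},{"x":0,"y":9,"z":0,"rx":0,"ry":0,"rz":0,"gripper":-1},{"x":0,"y":12,"z":0,"rx":0,"ry":0,"rz":0,"gripper":-1},{"x":-1,"y":15,"z":0,"rx":0,"ry":0,"rz":0,"gripper":-1},{"x":-2,"y":18,"z":0,"rx":0,"ry":0,"rz":0,"gripper":-1},{"x":-3,"y":21,"z":0,"rx":0,"ry":0,"rz":0,"gripper":-1},{"x":-4,"y":24,"z":0,"rx":0,"ry":0,"rz":0,"gripper":-1},{"x":-5,"y":26,"z":0,"rx":0,"ry":0,"rz":0,"gripper":-1},{"x":-5,"y":26,"z":0,"rx":0,"ry":0,"rz":0,"gripper":-1}]'
python3 - <<'E'
from m import *
import pickle
f=grab("wrist"); save(f,"pics/w3.png"); pickle.dump(f,open("w3.pkl","wb"))
f=grab("scene"); save(f,"pics/s3.png"); pickle.dump(f,open("s3.pkl","wb"))
f=grab("side"); pickle.dump(f,open("side3.pkl","wb"))
a=cv2.imread("pics/w3.png"); b=cv2.resize(f["pixels"][:,:,::-1],(320,240)); c=cv2.resize(cv2.imread("pics/s3.png")[130:290,280:440],(320,320))
o=np.zeros((560,800,3),np.uint8); o[:480,:480]=a[:,80:560]; o[:240,480:]=b; o[240:,480:]=c; cv2.imwrite("pics/m3.png",o)
E
```

```text
t: 6.25
tcp_pos: [0.571, -0.1661, 0.3449]
ee_rot: [3.126, 0.299, 0.008]
contact_force: [-0.2, 0.0, -3.1]
gripper_width: 0.241
gripper_force: 78.5
t: 7.25
tcp_pos: [0.5179, 0.0975, 0.3401]
ee_rot: [-3.125, -0.308, 0.004]
contact_force: [-0.5, 0.8, -1.4]
gripper_width: 0.248
gripper_force: 78.7
```

View pics/m3.png

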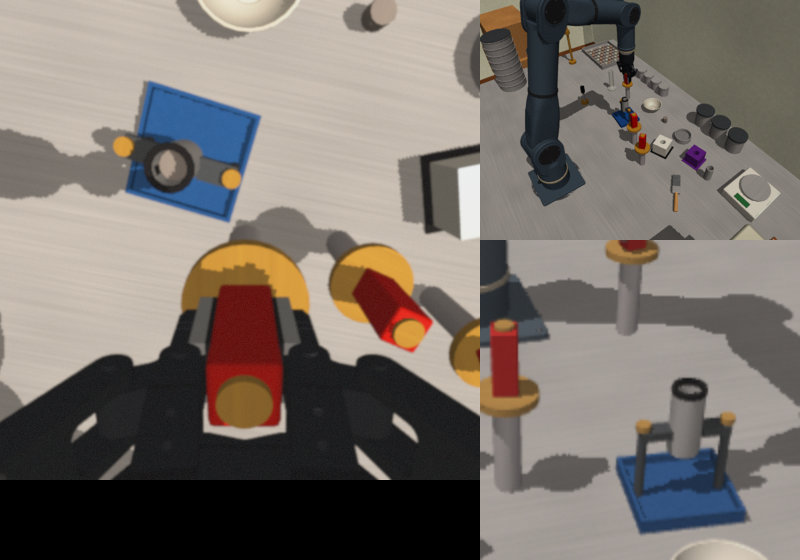

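The rod is held well, and the collar is visible under the pads. The stand's tube rim is at wrist pixel (250,167), i.e. mosaic (170,167), with its post caps at (203,146) and (311,179). The scene crop shows the black rim clearly. I'll measure the rim from both views, and the collar relative to the tool.

```bash
cat > rim.py <<'E'
from m import *
def dark(f,roi,th=60,save_=None):
    hsv=cv2.cvtColor(f["pixels"],cv2.COLOR_RGB2HSV); m=(hsv[...,2]<th).astype(np.uint8)
    k=np.zeros_like(m); k[roi[1]:roi[3],roi[0]:roi[2]]=1; return m*k
def report(f,roi,th):
    m=dark(f,roi,th); c,h=cv2.findContours(m,cv2.RETR_CCOMP,cv2.CHAIN_APPROX_NONE)
    out=[]
    for i,x in enumerate(c):
        if len(x)>=20 and cv2.contourArea(x)>40:
            e=cv2.fitEllipse(x); out.append(("hole" if h[0][i][3]>=0 else "outer",np.round(e[0],1),np.round(e[1],1),round(cv2.contourArea(x)),round(np.pi/4*e[1][0]*e[1][1])))
    return out
E
python3 - <<'E'
from rim import *
import pickle
w=pickle.load(open("w3.pkl","rb")); s=pickle.load(open("s3.pkl","rb"))
for th in (35,50):
    print(th); [print("w",*o) for o in report(w,(215,125,285,205),th)]; [print("s",*o) for o in report(s,(366,190,402,225),th)]
BR=((8,120,60),(24,255,255))
cw=[cv2.minEnclosingCircle(c)[0] for c in comps(w,*BR,40,(180,130,330,200))]; cs=[cv2.minEnclosingCircle(c)[0] for c in comps(s,*BR,8,(350,205,415,235))]
print(cw,cs)
for c in cw: print("cap w",plane(w,[c],.114))
for c in cs: print("cap s",plane(s,[c],.114))
# collar in wrist
br=max(comps(w,*BR,500,(240,200,400,330)),key=cv2.contourArea); pts=br[:,0,:]; pts=pts[(pts[:,1]<300)]; h=cv2.convexHull(pts); 
# fit circle in tool frame at tool z = 0.0116 (collar top) 
T=np.array(w["mount"]); p=cv2.undistortPoints(h.astype(float),w["K"],np.array(w["distortion"])).reshape(-1,2)
d=np.c_[p[:,0],-p[:,1],-np.ones(len(p))]@T[:3,:3].T
from scipy.optimize import least_squares
for zt in (.0116,.0196):
    q=T[:3,3]+d*((zt-T[2,3])/d[:,2])[:,None]
    r=least_squares(lambda a:np.hypot(q[:,0]-a[0],q[:,1]-a[1])-.028,[0,0],loss="soft_l1",f_scale=.0005); print("collar tool xy",zt,r.x, np.abs(r.fun).mean(),len(q))
E
```

```text
35
w outer [236.9 183.8] [ 5.1 20.3] 58 82
50
w outer [248.  166.9] [46.6 49.4] 1800 1807
w hole [248.9 167.2] [38.1 40.1] 1196 1201
s outer [384.4 204.2] [10.1 17.1] 132 135
s hole [384.5 204.1] [ 6.1 13. ] 61 63
[(310.5181884765625, 178.33636474609375), (203.5, 145.73077392578125)] [(361.0, 223.0), (403.5, 219.0)]
cap w [[0.53980536 0.11687914 0.114     ]]
cap w [[0.5501475  0.21882151 0.114     ]]
cap s [[0.54914995 0.11079089 0.114     ]]
cap s [[0.5590585  0.21440071 0.114     ]]
collar tool xy 0.0116 [ 0.00079586 -0.00081291] 0.0005275046386687135 29
collar tool xy 0.0196 [-0.00120197 -0.00090567] 0.00022800008197150907 29
```

```bash
python3 - <<'E'
from rim import *
import pickle
w=pickle.load(open("w3.pkl","rb")); s=pickle.load(open("s3.pkl","rb"))
def t(a,b,n):
    x=tri([w,s],[a,b]); print(n,x.round(4),"res px",(proj(w,x)[0]-a).round(1),(proj(s,x)[0]-b).round(1))
t((248.3,167),(384.4,204.2),"rim"); t((310.5,178.3),(361,223),"capA"); t((203.5,145.7),(403.5,219),"capB")
for z in (.142,.148,.154,.16): print(z,plane(w,[(248.3,167)],z)[0].round(4),plane(s,[(384.4,204.2)],z)[0].round(4))
E
```

```text
rim [0.5444 0.1683 0.1537] res px [0.7 0.5] [ 0.3 -0. ]
capA [0.5383 0.1162 0.1057] res px [0.7 0.5] [0.4 0. ]
capB [0.5492 0.2204 0.1066] res px [0.5 0.3] [ 0.2 -0. ]
0.142 [0.5429 0.1709 0.142 ] [0.5271 0.1758 0.142 ]
0.148 [0.5438 0.1699 0.148 ] [0.5359 0.1716 0.148 ]
0.154 [0.5447 0.1689 0.154 ] [0.5446 0.1673 0.154 ]
0.16 [0.5455 0.1678 0.16  ] [0.5534 0.1631 0.16  ]
```

The rim centre comes out at about (0.545, 0.168, 0.154), matching the midpoint of the post caps (0.544, 0.168) and the 142–162 mm range. I'll hover above it and check up close.

```bash
python3 -m jog '[{"x":0.7,"y":2,"z":0,"rx":0,"ry":0,"rz":0,"gripper":-1},{"x":1.5,"y":4,"z":0,"rx":0,"ry":0,"rz":0,"gripper":-1},{"x":2.2,"y":6,"z":-1,"rx":0,"ry":0,"rz":0,"gripper":-1},{"x":2.6,"y":7,"z":-2,"rx":0,"ry":0,"rz":0,"gripper":-1},{"x":2.6,"y":7,"z":-3,"rx":0,"ry":0,"rz":0,"gripper":-1},{"x":2.6,"y":7,"z":-4,"rx":0,"ry":0,"rz":0,"gripper":-1},{"x":2.6,"y":7,"z":-5,"rx":0,"ry":0,"rz":0,"gripper":-1},{"x":2.6,"y":7,"z":-5.3,"rx":0,"ry":0,"rz":0,"gripper":-1},{"x":2.6,"y":7,"z":-5.3,"rx":0,"ry":0,"rz":0,"gripper":-1},{"x":2.6,"y":7,"z":-5.3,"rx":0,"ry":0,"rz":0,"gripper":-1}]'
python3 - <<'E'
from m import *
import pickle
f=grab("wrist"); pickle.dump(f,open("w4.pkl","wb")); s=grab("scene"); pickle.dump(s,open("s4.pkl","wb")); d=grab("side"); pickle.dump(d,open("d4.pkl","wb"))
u=proj(d,[.545,.168,.16])[0].astype(int); v=proj(s,[.545,.168,.16])[0].astype(int); print(u,v)
a=f["pixels"][120:420,200:450]; a=cv2.resize(a,(400,480))
b=cv2.resize(s["pixels"][v[1]-40:v[1]+40,v[0]-40:v[0]+40],(400,400),interpolation=cv2.INTER_CUBIC)
c=cv2.resize(d["pixels"][max(u[1]-20,0):u[1]+20,u[0]-40:u[0]+40],(400,200),interpolation=cv2.INTER_CUBIC)
o=np.zeros((600,800,3),np.uint8); o[:480,:400]=a; o[:400,400:]=b; o[400:600,400:]=c; cv2.imwrite("pics/m4.png",o[:,:,::-1])
print(robot.sense()["tcp_pos"],robot.sense()["contact_force"],f["T"][:3,:3].round(3).tolist())
E
```

```text
t: 8.4
tcp_pos: [0.5463, 0.1636, 0.2887]
ee_rot: [-3.127, -0.298, -0.001]
contact_force: [-0.2, 0.1, -2.9]
gripper_width: 0.248
gripper_force: 78.9
[288 196] [384 202]
[0.54633763 0.16391728 0.28883314] [ 0.14304552  0.27460115 -2.22455466] [[0.188, 0.939, 0.289], [-0.982, 0.18, 0.055], [-0.001, -0.294, 0.956]]
```

View pics/m4.png

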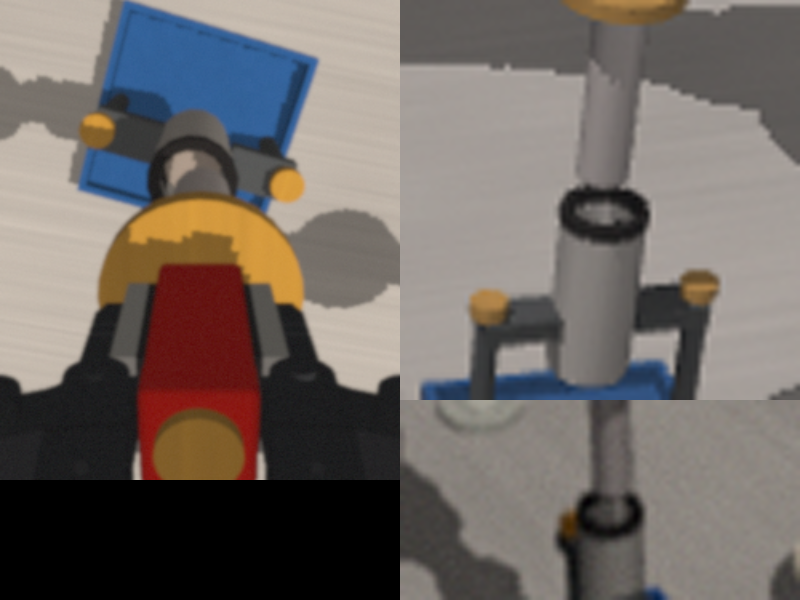

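All three views show the rod foot just above and close to the rim; in the wrist view the foot sits a few mm to the right (−y) of the rim centre. I'll quantify the offset.

```bash
python3 - <<'E'
from rim import *
import pickle
w,s,d=[pickle.load(open(n,"rb")) for n in ("w4.pkl","s4.pkl","d4.pkl")]
print("cx",w["cx"],w["cy"])
BR=((8,120,60),(24,255,255))
br=max(comps(w,*BR,500,(230,200,410,330)),key=cv2.contourArea); h=cv2.convexHull(br)[:,0,:]; print("collar x range",h[:,0].min(),h[:,0].max())
tcp=np.array([.5463,.1639,.2888])
for n,f,row in (("s",s,None),("d",d,None)):
    v=proj(f,[.545,.168,.157])[0].astype(int)
    roi=(v[0]-14,v[1]-14,v[0]+14,v[1]+14); print(n,v,[o for o in report(f,roi,55)])
    g=cv2.cvtColor(f["pixels"],cv2.COLOR_RGB2GRAY)
    fx,fy=proj(f,np.r_[tcp[:2],tcp[2]-.1116])[0]; print(" pred foot",fx,fy, "pred axis higher",proj(f,np.r_[tcp[:2],tcp[2]-.06])[0])
    for y in range(int(fy)-22,int(fy)+4,4): print("  ",y,g[y,v[0]-12:v[0]+14].tolist())
g=cv2.cvtColor(w["pixels"],cv2.COLOR_RGB2GRAY)
print("pred rim",proj(w,[.545,.168,.157]),"pred foot",proj(w,np.r_[tcp[:2],tcp[2]-.1116]))
for y in range(208,244,6): print(y,g[y,286:356:2].tolist())
E
```

```text
cx 324.1237446910243 243.78379316838155
collar x range 262 389
s [384 203] [('outer', array([384.5, 204.3]), array([ 9.6, 17.6]), 130, 133), ('hole', array([384.2, 204.1]), array([ 6. , 12.6]), 56, 59)]
 pred foot 384.24298545764304 196.1543425386743 pred axis higher [386.44270225 176.17010236]
   174 [93, 93, 94, 94, 94, 93, 92, 92, 92, 95, 121, 93, 97, 101, 102, 104, 104, 106, 104, 94, 83, 88, 88, 89, 88, 89]
   178 [159, 160, 159, 160, 160, 161, 161, 159, 159, 121, 125, 130, 132, 127, 106, 119, 104, 105, 99, 96, 135, 152, 97, 97, 96, 96]
   182 [161, 162, 162, 162, 162, 161, 162, 161, 145, 121, 126, 130, 129, 125, 121, 115, 110, 103, 94, 108, 160, 160, 159, 158, 158, 157]
   186 [162, 161, 162, 160, 161, 160, 159, 159, 122, 125, 129, 130, 127, 123, 118, 111, 107, 99, 94, 134, 154, 156, 155, 155, 156, 156]
   190 [158, 158, 158, 158, 157, 157, 157, 144, 120, 126, 129, 129, 125, 120, 113, 109, 102, 93, 103, 155, 155, 155, 156, 155, 157, 157]
   194 [158, 158, 158, 158, 158, 158, 158, 131, 126, 128, 129, 127, 122, 116, 110, 106, 97, 92, 156, 156, 155, 156, 155, 155, 155, 156]
   198 
[... 1491 characters left out ...]
, 50, 67, 91, 112, 108, 96, 79, 69, 68, 49, 41, 43, 41, 43, 45, 56, 90, 80, 82, 88, 86, 81, 75]
220 [70, 67, 63, 58, 47, 33, 30, 29, 33, 57, 88, 131, 155, 157, 158, 158, 158, 145, 122, 98, 96, 99, 96, 96, 83, 48, 40, 42, 43, 46, 73, 86, 88, 89, 88]
226 [90, 90, 86, 63, 34, 29, 30, 33, 42, 88, 120, 152, 156, 159, 156, 145, 123, 108, 92, 88, 89, 92, 95, 96, 97, 93, 66, 41, 43, 44, 49, 76, 87, 89, 90]
232 [88, 90, 86, 55, 32, 30, 27, 41, 34, 66, 130, 155, 139, 97, 82, 81, 84, 86, 87, 88, 89, 93, 93, 95, 95, 101, 106, 88, 51, 40, 41, 59, 85, 90, 89]
238 [90, 89, 86, 58, 30, 30, 29, 39, 65, 86, 102, 99, 84, 79, 82, 84, 84, 85, 84, 87, 87, 91, 92, 95, 98, 102, 107, 110, 96, 56, 45, 72, 89, 89, 89]
```

```bash
python3 -m jog '[{"x":0,"y":0.1,"z":0,"rx":0,"ry":0,"rz":0,"gripper":-1},{"x":-0.05,"y":0.36,"z":-0.3,"rx":0,"ry":0,"rz":0,"gripper":-1},{"x":-0.05,"y":0.36,"z":-0.8,"rx":0,"ry":0,"rz":0,"gripper":-1},{"x":-0.05,"y":0.36,"z":-0.8,"rx":0,"ry":0,"rz":0,"gripper":-1},{"x":-0.05,"y":0.36,"z":-0.8,"rx":0,"ry":0,"rz":0,"gripper":-1},{"x":-0.05,"y":0.36,"z":-0.8,"rx":0,"ry":0,"rz":0,"gripper":-1},{"x":-0.05,"y":0.36,"z":-0.8,"rx":0,"ry":0,"rz":0,"gripper":-1},{"x":-0.05,"y":0.36,"z":-0.8,"rx":0,"ry":0,"rz":0,"gripper":-1},{"x":-0.05,"y":0.36,"z":-0.8,"rx":0,"ry":0,"rz":0,"gripper":-1},{"x":-0.05,"y":0.36,"z":-0.8,"rx":0,"ry":0,"rz":0,"gripper":-1}]'
python3 - <<'E'
from m import *
import pickle
f=grab("wrist"); pickle.dump(f,open("w5.pkl","wb")); s=grab("scene"); pickle.dump(s,open("s5.pkl","wb")); d=grab("side"); pickle.dump(d,open("d5.pkl","wb"))
t=robot.sense()["tcp_pos"]; print(t)
foot=np.r_[t[:2],t[2]-.1116]; k=[]
for n,g in (("w",f),("s",s),("d",d)):
    v=proj(g,[.545,.168,.157])[0]; print(n,v,"axis at rim",proj(g,np.r_[t[:2],.157])[0],"foot",proj(g,foot)[0]); v=v.astype(int)
    r=36 if n=="w" else 14
    k.append(cv2.resize(g["pixels"][v[1]-r:v[1]+r,v[0]-r:v[0]+r],(266,266),interpolation=cv2.INTER_CUBIC))
    gr=cv2.cvtColor(g["pixels"],cv2.COLOR_RGB2GRAY)
    for y in range(v[1]-(14 if n=="w" else 8),v[1]+6,4 if n=="w" else 3): 
        if n!="s": print("  ",y,v[0]-r,gr[y,v[0]-r:v[0]+r:2 if n=="w" else 1].tolist())
cv2.imwrite("pics/m5.png",np.hstack(k)[:,:,::-1])
E
```

```text
t: 9.55
tcp_pos: [0.5456, 0.1675, 0.2803]
ee_rot: [3.127, 0.299, 0.0]
contact_force: [-0.0, 1.2, -2.7]
gripper_width: 0.25
gripper_force: 78.9
[0.54562382 0.16750062 0.28030849]
w [325.31096309 235.4461058 ] axis at rim [326.17421817 234.7391109 ] foot [326.24771789 239.44981893]
   221 289 [64, 59, 58, 58, 60, 51, 38, 27, 34, 29, 33, 61, 121, 155, 158, 158, 158, 157, 126, 101, 98, 97, 97, 97, 89, 76, 45, 42, 45, 43, 41, 69, 86, 90, 90, 91]
   225 289 [88, 90, 86, 87, 73, 40, 25, 28, 32, 49, 86, 96, 99, 132, 148, 141, 129, 116, 107, 99, 96, 97, 95, 96, 96, 96, 88, 60, 43, 40, 44, 50, 75, 88, 90, 87]
   229 289 [90, 91, 92, 88, 58, 31, 28, 29, 27, 51, 90, 97, 92, 91, 86, 86, 86, 90, 91, 91, 95, 94, 97, 100, 99, 97, 94, 76, 50, 39, 43, 43, 58, 86, 90, 87]
   233 289 [92, 92, 92, 86, 50, 30, 26, 30, 28, 41, 79, 84, 85, 82, 84, 89, 87, 88, 90, 93, 95, 94, 96, 100, 104, 107, 100, 76, 66, 44, 42, 43, 48, 74, 88, 88]
   237 289 [89, 89, 90, 78, 42, 33, 30, 36, 54, 40, 65, 81, 81, 83, 84, 85, 89, 87, 90, 92, 93, 95, 96, 99, 101, 107, 106, 85, 66, 36, 38, 42, 47, 72, 90, 90]
s [384.84280302 2
[... 191 characters left out ...]
 189 274 [135, 134, 133, 132, 133, 136, 135, 133, 133, 136, 126, 93, 69, 76, 91, 98, 101, 99, 95, 105, 130, 136, 135, 135, 133, 132, 136, 137]
   192 274 [130, 127, 130, 131, 133, 137, 135, 132, 134, 140, 134, 110, 74, 80, 92, 98, 101, 103, 93, 101, 129, 133, 134, 134, 136, 136, 133, 129]
   195 274 [131, 129, 132, 133, 132, 128, 129, 134, 131, 108, 60, 29, 52, 75, 92, 97, 101, 101, 93, 51, 39, 73, 121, 134, 133, 133, 135, 135]
   198 274 [132, 132, 132, 128, 130, 125, 110, 89, 89, 45, 13, 34, 50, 61, 65, 63, 70, 88, 84, 61, 30, 14, 54, 127, 137, 132, 133, 132]
   201 274 [130, 131, 130, 132, 130, 106, 59, 54, 52, 35, 19, 7, 3, 20, 29, 34, 33, 27, 17, 11, 20, 46, 85, 129, 133, 132, 134, 137]
```

View pics/m5.png

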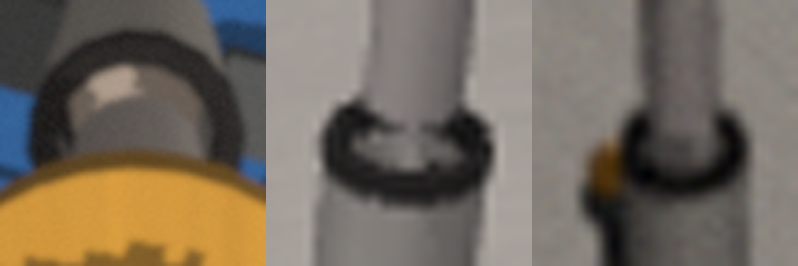

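Aligned in all three views: the rim centre and shaft agree to within about 1 mm. I'll enter slowly and watch the force; the free-hanging baseline is Fz ≈ −2.7 N.

```bash
python3 -m jog '[{"x":0,"y":0,"z":-0.1,"rx":0,"ry":0,"rz":0,"gripper":-1},{"x":0,"y":0,"z":-0.3,"rx":0,"ry":0,"rz":0,"gripper":-1},{"x":0,"y":0,"z":-0.5,"rx":0,"ry":0,"rz":0,"gripper":-1},{"x":0,"y":0,"z":-0.7,"rx":0,"ry":0,"rz":0,"gripper":-1},{"x":0,"y":0,"z":-0.8,"rx":0,"ry":0,"rz":0,"gripper":-1},{"x":0,"y":0,"z":-0.9,"rx":0,"ry":0,"rz":0,"gripper":-1},{"x":0,"y":0,"z":-1.0,"rx":0,"ry":0,"rz":0,"gripper":-1},{"x":0,"y":0,"z":-1.0,"rx":0,"ry":0,"rz":0,"gripper":-1},{"x":0,"y":0,"z":-1.0,"rx":0,"ry":0,"rz":0,"gripper":-1},{"x":0,"y":0,"z":-1.0,"rx":0,"ry":0,"rz":0,"gripper":-1}]'
```

```text
t: 10.7
tcp_pos: [0.5457, 0.1675, 0.2704]
ee_rot: [-3.127, -0.299, -0.0]
contact_force: [-1.3, 0.3, -2.6]
gripper_width: 0.248
gripper_force: 78.9
```

```bash
python3 -m jog '[{"x":0,"y":0,"z":-0.05,"rx":0,"ry":0,"rz":0,"gripper":-1},{"x":0,"y":0,"z":-0.1,"rx":0,"ry":0,"rz":0,"gripper":-1},{"x":0,"y":0,"z":-0.15,"rx":0,"ry":0,"rz":0,"gripper":-1},{"x":0,"y":0,"z":-0.2,"rx":0,"ry":0,"rz":0,"gripper":-1},{"x":0,"y":0,"z":-0.25,"rx":0,"ry":0,"rz":0,"gripper":-1},{"x":0,"y":0,"z":-0.3,"rx":0,"ry":0,"rz":0,"gripper":-1},{"x":0,"y":0,"z":-0.35,"rx":0,"ry":0,"rz":0,"gripper":-1},{"x":0,"y":0,"z":-0.4,"rx":0,"ry":0,"rz":0,"gripper":-1},{"x":0,"y":0,"z":-0.4,"rx":0,"ry":0,"rz":0,"gripper":-1},{"x":0,"y":0,"z":-0.4,"rx":0,"ry":0,"rz":0,"gripper":-1}]'
```

```text
t: 11.7
tcp_pos: [0.5457, 0.1675, 0.2663]
ee_rot: [-3.127, -0.299, -0.0]
contact_force: [0.1, -0.2, -1.7]
gripper_width: 0.246
gripper_force: 78.9
```

```bash
python3 -m jog '[{"x":0,"y":0,"z":-0.05,"rx":0,"ry":0,"rz":0,"gripper":-1},{"x":0,"y":0,"z":-0.1,"rx":0,"ry":0,"rz":0,"gripper":-1},{"x":0,"y":0,"z":-0.15,"rx":0,"ry":0,"rz":0,"gripper":-1},{"x":0,"y":0,"z":-0.2,"rx":0,"ry":0,"rz":0,"gripper":-1},{"x":0,"y":0,"z":-0.25,"rx":0,"ry":0,"rz":0,"gripper":-1},{"x":0,"y":0,"z":-0.3,"rx":0,"ry":0,"rz":0,"gripper":-1},{"x":0,"y":0,"z":-0.35,"rx":0,"ry":0,"rz":0,"gripper":-1},{"x":0,"y":0,"z":-0.4,"rx":0,"ry":0,"rz":0,"gripper":-1},{"x":0,"y":0,"z":-0.4,"rx":0,"ry":0,"rz":0,"gripper":-1},{"x":0,"y":0,"z":-0.4,"rx":0,"ry":0,"rz":0,"gripper":-1}]'
```

```text
t: 12.7
tcp_pos: [0.5456, 0.1675, 0.2623]
ee_rot: [-3.127, -0.299, 0.0]
contact_force: [-0.9, 0.2, -2.8]
gripper_width: 0.245
gripper_force: 78.9
```

```bash
python3 -m jog '[{"x":0,"y":0,"z":-0.1,"rx":0,"ry":0,"rz":0,"gripper":-1},{"x":0,"y":0,"z":-0.2,"rx":0,"ry":0,"rz":0,"gripper":-1},{"x":0,"y":0,"z":-0.3,"rx":0,"ry":0,"rz":0,"gripper":-1},{"x":0,"y":0,"z":-0.4,"rx":0,"ry":0,"rz":0,"gripper":-1},{"x":0,"y":0,"z":-0.5,"rx":0,"ry":0,"rz":0,"gripper":-1},{"x":0,"y":0,"z":-0.6,"rx":0,"ry":0,"rz":0,"gripper":-1},{"x":0,"y":0,"z":-0.7,"rx":0,"ry":0,"rz":0,"gripper":-1},{"x":0,"y":0,"z":-0.8,"rx":0,"ry":0,"rz":0,"gripper":-1},{"x":0,"y":0,"z":-0.9,"rx":0,"ry":0,"rz":0,"gripper":-1},{"x":0,"y":0,"z":-1.0,"rx":0,"ry":0,"rz":0,"gripper":-1}]'
```

```text
t: 13.7
tcp_pos: [0.5456, 0.1675, 0.2522]
ee_rot: [-3.127, -0.299, -0.0]
contact_force: [-0.3, -0.0, -2.0]
gripper_width: 0.246
gripper_force: 78.9
```

```bash
python3 -m jog '[{"x":0,"y":0,"z":-0.05,"rx":0,"ry":0,"rz":0,"gripper":-1},{"x":0,"y":0,"z":-0.1,"rx":0,"ry":0,"rz":0,"gripper":-1},{"x":0,"y":0,"z":-0.15,"rx":0,"ry":0,"rz":0,"gripper":-1},{"x":0,"y":0,"z":-0.2,"rx":0,"ry":0,"rz":0,"gripper":-1},{"x":0,"y":0,"z":-0.25,"rx":0,"ry":0,"rz":0,"gripper":-1},{"x":0,"y":0,"z":-0.3,"rx":0,"ry":0,"rz":0,"gripper":-1},{"x":0,"y":0,"z":-0.35,"rx":0,"ry":0,"rz":0,"gripper":-1},{"x":0,"y":0,"z":-0.4,"rx":0,"ry":0,"rz":0,"gripper":-1},{"x":0,"y":0,"z":-0.4,"rx":0,"ry":0,"rz":0,"gripper":-1},{"x":0,"y":0,"z":-0.4,"rx":0,"ry":0,"rz":0,"gripper":-1}]'
```

```text
t: 14.7
tcp_pos: [0.5456, 0.1675, 0.2483]
ee_rot: [-3.127, -0.299, 0.0]
contact_force: [-0.3, 0.9, -2.9]
gripper_width: 0.246
gripper_force: 78.9
```

```bash
python3 -m jog '[{"x":0,"y":0,"z":-0.05,"rx":0,"ry":0,"rz":0,"gripper":-1},{"x":0,"y":0,"z":-0.1,"rx":0,"ry":0,"rz":0,"gripper":-1},{"x":0,"y":0,"z":-0.15,"rx":0,"ry":0,"rz":0,"gripper":-1},{"x":0,"y":0,"z":-0.2,"rx":0,"ry":0,"rz":0,"gripper":-1},{"x":0,"y":0,"z":-0.25,"rx":0,"ry":0,"rz":0,"gripper":-1},{"x":0,"y":0,"z":-0.3,"rx":0,"ry":0,"rz":0,"gripper":-1},{"x":0,"y":0,"z":-0.35,"rx":0,"ry":0,"rz":0,"gripper":-1},{"x":0,"y":0,"z":-0.4,"rx":0,"ry":0,"rz":0,"gripper":-1},{"x":0,"y":0,"z":-0.45,"rx":0,"ry":0,"rz":0,"gripper":-1},{"x":0,"y":0,"z":-0.5,"rx":0,"ry":0,"rz":0,"gripper":-1}]'
```

```text
t: 15.7
tcp_pos: [0.5459, 0.1676, 0.2442]
ee_rot: [-3.127, -0.299, -0.002]
contact_force: [-2.1, -0.7, 9.8]
gripper_width: 0.25
gripper_force: 80.1
```

```bash
python3 -m jog '[{"x":0,"y":0,"z":-0.05,"rx":0,"ry":0,"rz":0,"gripper":-1},{"x":0,"y":0,"z":-0.1,"rx":0,"ry":0,"rz":0,"gripper":-1},{"x":0,"y":0,"z":-0.15,"rx":0,"ry":0,"rz":0,"gripper":-1},{"x":0,"y":0,"z":-0.2,"rx":0,"ry":0,"rz":0,"gripper":-1},{"x":0,"y":0,"z":-0.25,"rx":0,"ry":0,"rz":0,"gripper":-1},{"x":0,"y":0,"z":-0.3,"rx":0,"ry":0,"rz":0,"gripper":-1},{"x":0,"y":0,"z":-0.35,"rx":0,"ry":0,"rz":0,"gripper":-1},{"x":0,"y":0,"z":-0.4,"rx":0,"ry":0,"rz":0,"gripper":-1},{"x":0,"y":0,"z":-0.45,"rx":0,"ry":0,"rz":0,"gripper":-1},{"x":0,"y":0,"z":-0.5,"rx":0,"ry":0,"rz":0,"gripper":-1}]'
```

```text
t: 16.7
tcp_pos: [0.5463, 0.1676, 0.2399]
ee_rot: [-3.127, -0.299, -0.004]
contact_force: [-2.1, -1.4, 11.6]
gripper_width: 0.247
gripper_force: 80.5
```

```bash
python3 -m jog '[{"x":0,"y":0,"z":-0.05,"rx":0,"ry":0,"rz":0,"gripper":-1},{"x":0,"y":0,"z":-0.1,"rx":0,"ry":0,"rz":0,"gripper":-1},{"x":0,"y":0,"z":-0.15,"rx":0,"ry":0,"rz":0,"gripper":-1},{"x":0,"y":0,"z":-0.2,"rx":0,"ry":0,"rz":0,"gripper":-1},{"x":0,"y":0,"z":-0.25,"rx":0,"ry":0,"rz":0,"gripper":-1},{"x":0,"y":0,"z":-0.3,"rx":0,"ry":0,"rz":0,"gripper":-1},{"x":0,"y":0,"z":-0.35,"rx":0,"ry":0,"rz":0,"gripper":-1},{"x":0,"y":0,"z":-0.4,"rx":0,"ry":0,"rz":0,"gripper":-1},{"x":0,"y":0,"z":-0.45,"rx":0,"ry":0,"rz":0,"gripper":-1},{"x":0,"y":0,"z":-0.5,"rx":0,"ry":0,"rz":0,"gripper":-1}]'
```

```text
t: 17.7
tcp_pos: [0.5463, 0.1676, 0.2349]
ee_rot: [-3.127, -0.299, -0.004]
contact_force: [-1.6, -1.2, 11.1]
gripper_width: 0.246
gripper_force: 80.5
```

The core is sliding at about 14 N including rod weight. I'll go on a bit faster.

```bash
python3 -m jog '[{"x":0,"y":0,"z":-0.08,"rx":0,"ry":0,"rz":0,"gripper":-1},{"x":0,"y":0,"z":-0.16,"rx":0,"ry":0,"rz":0,"gripper":-1},{"x":0,"y":0,"z":-0.24,"rx":0,"ry":0,"rz":0,"gripper":-1},{"x":0,"y":0,"z":-0.32,"rx":0,"ry":0,"rz":0,"gripper":-1},{"x":0,"y":0,"z":-0.4,"rx":0,"ry":0,"rz":0,"gripper":-1},{"x":0,"y":0,"z":-0.48,"rx":0,"ry":0,"rz":0,"gripper":-1},{"x":0,"y":0,"z":-0.56,"rx":0,"ry":0,"rz":0,"gripper":-1},{"x":0,"y":0,"z":-0.64,"rx":0,"ry":0,"rz":0,"gripper":-1},{"x":0,"y":0,"z":-0.72,"rx":0,"ry":0,"rz":0,"gripper":-1},{"x":0,"y":0,"z":-0.8,"rx":0,"ry":0,"rz":0,"gripper":-1}]'
```

```text
t: 18.7
tcp_pos: [0.5463, 0.1676, 0.2268]
ee_rot: [-3.127, -0.299, -0.004]
contact_force: [-2.0, -1.2, 11.1]
gripper_width: 0.245
gripper_force: 80.5
```

```bash
python3 -m jog '[{"x":0,"y":0,"z":-0.08,"rx":0,"ry":0,"rz":0,"gripper":-1},{"x":0,"y":0,"z":-0.16,"rx":0,"ry":0,"rz":0,"gripper":-1},{"x":0,"y":0,"z":-0.24,"rx":0,"ry":0,"rz":0,"gripper":-1},{"x":0,"y":0,"z":-0.32,"rx":0,"ry":0,"rz":0,"gripper":-1},{"x":0,"y":0,"z":-0.4,"rx":0,"ry":0,"rz":0,"gripper":-1},{"x":0,"y":0,"z":-0.48,"rx":0,"ry":0,"rz":0,"gripper":-1},{"x":0,"y":0,"z":-0.56,"rx":0,"ry":0,"rz":0,"gripper":-1},{"x":0,"y":0,"z":-0.64,"rx":0,"ry":0,"rz":0,"gripper":-1},{"x":0,"y":0,"z":-0.72,"rx":0,"ry":0,"rz":0,"gripper":-1},{"x":0,"y":0,"z":-0.8,"rx":0,"ry":0,"rz":0,"gripper":-1}]'
```

```text
t: 19.7
tcp_pos: [0.5463, 0.1676, 0.2187]
ee_rot: [-3.127, -0.299, -0.004]
contact_force: [-1.8, -1.6, 11.8]
gripper_width: 0.244
gripper_force: 80.5
```

```bash
python3 -m jog '[{"x":0,"y":0,"z":-0.08,"rx":0,"ry":0,"rz":0,"gripper":-1},{"x":0,"y":0,"z":-0.16,"rx":0,"ry":0,"rz":0,"gripper":-1},{"x":0,"y":0,"z":-0.24,"rx":0,"ry":0,"rz":0,"gripper":-1},{"x":0,"y":0,"z":-0.32,"rx":0,"ry":0,"rz":0,"gripper":-1},{"x":0,"y":0,"z":-0.4,"rx":0,"ry":0,"rz":0,"gripper":-1},{"x":0,"y":0,"z":-0.48,"rx":0,"ry":0,"rz":0,"gripper":-1},{"x":0,"y":0,"z":-0.56,"rx":0,"ry":0,"rz":0,"gripper":-1},{"x":0,"y":0,"z":-0.64,"rx":0,"ry":0,"rz":0,"gripper":-1},{"x":0,"y":0,"z":-0.72,"rx":0,"ry":0,"rz":0,"gripper":-1},{"x":0,"y":0,"z":-0.8,"rx":0,"ry":0,"rz":0,"gripper":-1}]'
```

```text
t: 20.7
tcp_pos: [0.5463, 0.1675, 0.2107]
ee_rot: [-3.127, -0.299, -0.004]
contact_force: [-2.3, -1.4, 11.3]
gripper_width: 0.246
gripper_force: 80.4
```

```bash
python3 -m jog '[{"x":0,"y":0,"z":-0.08,"rx":0,"ry":0,"rz":0,"gripper":-1},{"x":0,"y":0,"z":-0.16,"rx":0,"ry":0,"rz":0,"gripper":-1},{"x":0,"y":0,"z":-0.24,"rx":0,"ry":0,"rz":0,"gripper":-1},{"x":0,"y":0,"z":-0.32,"rx":0,"ry":0,"rz":0,"gripper":-1},{"x":0,"y":0,"z":-0.4,"rx":0,"ry":0,"rz":0,"gripper":-1},{"x":0,"y":0,"z":-0.48,"rx":0,"ry":0,"rz":0,"gripper":-1},{"x":0,"y":0,"z":-0.56,"rx":0,"ry":0,"rz":0,"gripper":-1},{"x":0,"y":0,"z":-0.64,"rx":0,"ry":0,"rz":0,"gripper":-1},{"x":0,"y":0,"z":-0.72,"rx":0,"ry":0,"rz":0,"gripper":-1},{"x":0,"y":0,"z":-0.8,"rx":0,"ry":0,"rz":0,"gripper":-1}]'
```

```text
t: 21.7
tcp_pos: [0.5461, 0.1676, 0.2025]
ee_rot: [-3.127, -0.299, -0.003]
contact_force: [-2.0, -2.3, 9.4]
gripper_width: 0.249
gripper_force: 80.4
```

```bash
python3 -m jog '[{"x":0,"y":0,"z":-0.06,"rx":0,"ry":0,"rz":0,"gripper":-1},{"x":0,"y":0,"z":-0.12,"rx":0,"ry":0,"rz":0,"gripper":-1},{"x":0,"y":0,"z":-0.18,"rx":0,"ry":0,"rz":0,"gripper":-1},{"x":0,"y":0,"z":-0.24,"rx":0,"ry":0,"rz":0,"gripper":-1},{"x":0,"y":0,"z":-0.3,"rx":0,"ry":0,"rz":0,"gripper":-1},{"x":0,"y":0,"z":-0.36,"rx":0,"ry":0,"rz":0,"gripper":-1},{"x":0,"y":0,"z":-0.42,"rx":0,"ry":0,"rz":0,"gripper":-1},{"x":0,"y":0,"z":-0.48,"rx":0,"ry":0,"rz":0,"gripper":-1},{"x":0,"y":0,"z":-0.54,"rx":0,"ry":0,"rz":0,"gripper":-1},{"x":0,"y":0,"z":-0.6,"rx":0,"ry":0,"rz":0,"gripper":-1}]'
```

```text
t: 22.7
tcp_pos: [0.5455, 0.1675, 0.1949]
ee_rot: [3.127, 0.299, -0.001]
contact_force: [0.5, -0.6, -2.5]
gripper_width: 0.245
gripper_force: 79.0
```

```bash
python3 -m jog '[{"x":0,"y":0,"z":-0.06,"rx":0,"ry":0,"rz":0,"gripper":-1},{"x":0,"y":0,"z":-0.12,"rx":0,"ry":0,"rz":0,"gripper":-1},{"x":0,"y":0,"z":-0.18,"rx":0,"ry":0,"rz":0,"gripper":-1},{"x":0,"y":0,"z":-0.24,"rx":0,"ry":0,"rz":0,"gripper":-1},{"x":0,"y":0,"z":-0.3,"rx":0,"ry":0,"rz":0,"gripper":-1},{"x":0,"y":0,"z":-0.36,"rx":0,"ry":0,"rz":0,"gripper":-1},{"x":0,"y":0,"z":-0.42,"rx":0,"ry":0,"rz":0,"gripper":-1},{"x":0,"y":0,"z":-0.48,"rx":0,"ry":0,"rz":0,"gripper":-1},{"x":0,"y":0,"z":-0.54,"rx":0,"ry":0,"rz":0,"gripper":-1},{"x":0,"y":0,"z":-0.6,"rx":0,"ry":0,"rz":0,"gripper":-1}]'
```

```text
t: 23.7
tcp_pos: [0.5456, 0.1675, 0.1893]
ee_rot: [-3.127, -0.299, -0.0]
contact_force: [0.6, -0.2, -2.6]
gripper_width: 0.245
gripper_force: 79.0
```

The core has let go: the force is back to −2.5 N. Rim contact is expected at TCP z of about 0.179–0.182, so I approach in small steps.

```bash
python3 -m jog '[{"x":0,"y":0,"z":-0.05,"rx":0,"ry":0,"rz":0,"gripper":-1},{"x":0,"y":0,"z":-0.1,"rx":0,"ry":0,"rz":0,"gripper":-1},{"x":0,"y":0,"z":-0.15,"rx":0,"ry":0,"rz":0,"gripper":-1},{"x":0,"y":0,"z":-0.2,"rx":0,"ry":0,"rz":0,"gripper":-1},{"x":0,"y":0,"z":-0.25,"rx":0,"ry":0,"rz":0,"gripper":-1},{"x":0,"y":0,"z":-0.3,"rx":0,"ry":0,"rz":0,"gripper":-1},{"x":0,"y":0,"z":-0.35,"rx":0,"ry":0,"rz":0,"gripper":-1},{"x":0,"y":0,"z":-0.4,"rx":0,"ry":0,"rz":0,"gripper":-1},{"x":0,"y":0,"z":-0.45,"rx":0,"ry":0,"rz":0,"gripper":-1},{"x":0,"y":0,"z":-0.5,"rx":0,"ry":0,"rz":0,"gripper":-1}]'
```

```text
t: 24.7
tcp_pos: [0.5456, 0.1675, 0.1842]
ee_rot: [-3.127, -0.299, 0.0]
contact_force: [0.6, 0.1, -2.9]
gripper_width: 0.25
gripper_force: 79.0
```

```bash
python3 -m jog '[{"x":0,"y":0,"z":-0.02,"rx":0,"ry":0,"rz":0,"gripper":-1},{"x":0,"y":0,"z":-0.04,"rx":0,"ry":0,"rz":0,"gripper":-1},{"x":0,"y":0,"z":-0.06,"rx":0,"ry":0,"rz":0,"gripper":-1},{"x":0,"y":0,"z":-0.08,"rx":0,"ry":0,"rz":0,"gripper":-1},{"x":0,"y":0,"z":-0.1,"rx":0,"ry":0,"rz":0,"gripper":-1},{"x":0,"y":0,"z":-0.12,"rx":0,"ry":0,"rz":0,"gripper":-1},{"x":0,"y":0,"z":-0.14,"rx":0,"ry":0,"rz":0,"gripper":-1},{"x":0,"y":0,"z":-0.16,"rx":0,"ry":0,"rz":0,"gripper":-1},{"x":0,"y":0,"z":-0.18,"rx":0,"ry":0,"rz":0,"gripper":-1},{"x":0,"y":0,"z":-0.18,"rx":0,"ry":0,"rz":0,"gripper":-1}]'
```

```text
t: 25.7
tcp_pos: [0.5456, 0.1675, 0.1824]
ee_rot: [-3.127, -0.299, 0.0]
contact_force: [-0.6, 1.0, -2.5]
gripper_width: 0.248
gripper_force: 79.0
```

```bash
python3 -m jog '[{"x":0,"y":0,"z":-0.02,"rx":0,"ry":0,"rz":0,"gripper":-1},{"x":0,"y":0,"z":-0.04,"rx":0,"ry":0,"rz":0,"gripper":-1},{"x":0,"y":0,"z":-0.06,"rx":0,"ry":0,"rz":0,"gripper":-1},{"x":0,"y":0,"z":-0.08,"rx":0,"ry":0,"rz":0,"gripper":-1},{"x":0,"y":0,"z":-0.1,"rx":0,"ry":0,"rz":0,"gripper":-1},{"x":0,"y":0,"z":-0.12,"rx":0,"ry":0,"rz":0,"gripper":-1},{"x":0,"y":0,"z":-0.14,"rx":0,"ry":0,"rz":0,"gripper":-1},{"x":0,"y":0,"z":-0.16,"rx":0,"ry":0,"rz":0,"gripper":-1},{"x":0,"y":0,"z":-0.16,"rx":0,"ry":0,"rz":0,"gripper":-1},{"x":0,"y":0,"z":-0.16,"rx":0,"ry":0,"rz":0,"gripper":-1}]'
```

```text
t: 26.7
tcp_pos: [0.5456, 0.1675, 0.1809]
ee_rot: [-3.127, -0.299, 0.0]
contact_force: [-0.5, 0.1, -2.6]
gripper_width: 0.248
gripper_force: 79.0
```

```bash
python3 -m jog '[{"x":0,"y":0,"z":-0.02,"rx":0,"ry":0,"rz":0,"gripper":-1},{"x":0,"y":0,"z":-0.04,"rx":0,"ry":0,"rz":0,"gripper":-1},{"x":0,"y":0,"z":-0.06,"rx":0,"ry":0,"rz":0,"gripper":-1},{"x":0,"y":0,"z":-0.08,"rx":0,"ry":0,"rz":0,"gripper":-1},{"x":0,"y":0,"z":-0.1,"rx":0,"ry":0,"rz":0,"gripper":-1},{"x":0,"y":0,"z":-0.12,"rx":0,"ry":0,"rz":0,"gripper":-1},{"x":0,"y":0,"z":-0.14,"rx":0,"ry":0,"rz":0,"gripper":-1},{"x":0,"y":0,"z":-0.16,"rx":0,"ry":0,"rz":0,"gripper":-1},{"x":0,"y":0,"z":-0.18,"rx":0,"ry":0,"rz":0,"gripper":-1},{"x":0,"y":0,"z":-0.18,"rx":0,"ry":0,"rz":0,"gripper":-1}]'
```

```text
t: 27.7
tcp_pos: [0.5457, 0.1675, 0.1797]
ee_rot: [-3.127, -0.299, -0.001]
contact_force: [-3.2, -0.4, 8.1]
gripper_width: 0.246
gripper_force: 80.4
```

Rim contact: about 10.8 N on the rim (8.1 plus the 2.7 N rod weight). Ease to 15 N and hold.

```bash
python3 -m jog '[{"x":0,"y":0,"z":-0.02,"rx":0,"ry":0,"rz":0,"gripper":-1},{"x":0,"y":0,"z":-0.04,"rx":0,"ry":0,"rz":0,"gripper":-1},{"x":0,"y":0,"z":-0.05,"rx":0,"ry":0,"rz":0,"gripper":-1},{"x":0,"y":0,"z":-0.05,"rx":0,"ry":0,"rz":0,"gripper":-1},{"x":0,"y":0,"z":-0.05,"rx":0,"ry":0,"rz":0,"gripper":-1},{"x":0,"y":0,"z":-0.05,"rx":0,"ry":0,"rz":0,"gripper":-1},{"x":0,"y":0,"z":-0.05,"rx":0,"ry":0,"rz":0,"gripper":-1},{"x":0,"y":0,"z":-0.05,"rx":0,"ry":0,"rz":0,"gripper":-1},{"x":0,"y":0,"z":-0.05,"rx":0,"ry":0,"rz":0,"gripper":-1},{"x":0,"y":0,"z":-0.05,"rx":0,"ry":0,"rz":0,"gripper":-1}]'; python3 - <<'E'
from h import *
import pickle
f=grab("scene"); pickle.dump(f,open("s6.pkl","wb"))
print(robot.sense()["contact_force"])
f=grab("scene"); print(robot.sense()["contact_force"],robot.sense()["tcp_pos"])
E
```

```text
t: 28.7
tcp_pos: [0.5457, 0.1676, 0.1796]
ee_rot: [-3.127, -0.299, -0.001]
contact_force: [-3.8, -2.2, 11.6]
gripper_width: 0.249
gripper_force: 80.7
[-4.06953581 -2.53057513 11.16491253]
[-3.22513794 -1.41188817 10.63737336] [0.54576283 0.1675245  0.17956483]
```

```bash
python3 -m jog '[{"x":0,"y":0,"z":-0.015,"rx":0,"ry":0,"rz":0,"gripper":-1},{"x":0,"y":0,"z":-0.015,"rx":0,"ry":0,"rz":0,"gripper":-1},{"x":0,"y":0,"z":-0.015,"rx":0,"ry":0,"rz":0,"gripper":-1},{"x":0,"y":0,"z":-0.015,"rx":0,"ry":0,"rz":0,"gripper":-1},{"x":0,"y":0,"z":-0.015,"rx":0,"ry":0,"rz":0,"gripper":-1},{"x":0,"y":0,"z":-0.015,"rx":0,"ry":0,"rz":0,"gripper":-1},{"x":0,"y":0,"z":-0.015,"rx":0,"ry":0,"rz":0,"gripper":-1},{"x":0,"y":0,"z":-0.015,"rx":0,"ry":0,"rz":0,"gripper":-1},{"x":0,"y":0,"z":-0.015,"rx":0,"ry":0,"rz":0,"gripper":-1},{"x":0,"y":0,"z":-0.015,"rx":0,"ry":0,"rz":0,"gripper":-1}]'; python3 -m jog '[{"x":0,"y":0,"z":0,"rx":0,"ry":0,"rz":0,"gripper":-1},{"x":0,"y":0,"z":0,"rx":0,"ry":0,"rz":0,"gripper":-1},{"x":0,"y":0,"z":0,"rx":0,"ry":0,"rz":0,"gripper":-1},{"x":0,"y":0,"z":0,"rx":0,"ry":0,"rz":0,"gripper":-1},{"x":0,"y":0,"z":0,"rx":0,"ry":0,"rz":0,"gripper":-1},{"x":0,"y":0,"z":0,"rx":0,"ry":0,"rz":0,"gripper":-1},{"x":0,"y":0,"z":0,"rx":0,"ry":0,"rz":0,"gripper":-1},{"x":0,"y":0,"z":0,"rx":0,"ry":0,"rz":0,"gripper":-1},{"x":0,"y":0,"z":0,"rx":0,"ry":0,"rz":0,"gripper":-1},{"x":0,"y":0,"z":0,"rx":0,"ry":0,"rz":0,"gripper":-1}]'; python3 - <<'E'
from h import *
import pickle
f=grab("scene"); pickle.dump(f,open("s6.pkl","wb")); d=grab("side"); print(robot.sense()["contact_force"])
v=proj(f,[.545,.168,.12])[0].astype(int); u=proj(d,[.545,.168,.1])[0].astype(int)
a=cv2.resize(f["pixels"][v[1]-50:v[1]+70,v[0]-60:v[0]+60],(400,400),interpolation=cv2.INTER_CUBIC); b=cv2.resize(d["pixels"][u[1]-40:u[1]+40,u[0]-40:u[0]+40],(400,400),interpolation=cv2.INTER_CUBIC)
cv2.imwrite("pics/m6.png",np.hstack([a,b])[:,:,::-1])
E
```

```text
t: 29.8
tcp_pos: [0.5458, 0.1675, 0.1795]
ee_rot: [-3.127, -0.299, -0.002]
contact_force: [-5.0, -2.4, 11.6]
gripper_width: 0.247
gripper_force: 80.8
t: 30.8
tcp_pos: [0.5457, 0.1676, 0.1795]
ee_rot: [-3.127, -0.299, -0.001]
contact_force: [-5.0, -1.7, 12.4]
gripper_width: 0.247
gripper_force: 80.8
[-3.186546   -2.69903391 11.24233874]
```

View pics/m6.png

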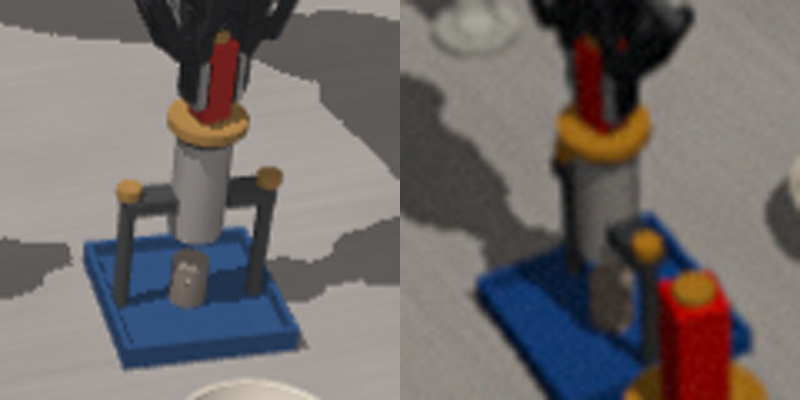

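The core stands in the tray (scene crop (190,280)) and the collar sits on the rim. It has been held for over 2 s at about 14–15 N. Now draw the rod out vertically and carry it back above the holder.

```bash
python3 -m jog '[{"x":0,"y":0,"z":0.3,"rx":0,"ry":0,"rz":0,"gripper":-1},{"x":0,"y":0,"z":1,"rx":0,"ry":0,"rz":0,"gripper":-1},{"x":0,"y":0,"z":2.5,"rx":0,"ry":0,"rz":0,"gripper":-1},{"x":0,"y":0,"z":4.5,"rx":0,"ry":0,"rz":0,"gripper":-1},{"x":0,"y":0,"z":6.5,"rx":0,"ry":0,"rz":0,"gripper":-1},{"x":0,"y":0,"z":8.5,"rx":0,"ry":0,"rz":0,"gripper":-1},{"x":0,"y":0,"z":10.5,"rx":0,"ry":0,"rz":0,"gripper":-1},{"x":0,"y":0,"z":13,"rx":0,"ry":0,"rz":0,"gripper":-1},{"x":0,"y":0,"z":16,"rx":0,"ry":0,"rz":0,"gripper":-1},{"x":0,"y":0,"z":16,"rx":0,"ry":0,"rz":0,"gripper":-1}]'; python3 -m jog '[{"x":0.2,"y":-3,"z":0,"rx":0,"ry":0,"rz":0,"gripper":-1},{"x":0.5,"y":-7,"z":0,"rx":0,"ry":0,"rz":0,"gripper":-1},{"x":1,"y":-11,"z":0,"rx":0,"ry":0,"rz":0,"gripper":-1},{"x":1.5,"y":-15,"z":0,"rx":0,"ry":0,"rz":0,"gripper":-1},{"x":2,"y":-19,"z":0,"rx":0,"ry":0,"rz":0,"gripper":-1},{"x":2.4,"y":-23,"z":0,"rx":0,"ry":0,"rz":0,"gripper":-1},{"x":2.4,"y":-26,"z":0,"rx":0,"ry":0,"rz":0,"gripper":-1},{"x":2.4,"y":-29,"z":0,"rx":0,"ry":0,"rz":0,"gripper":-1},{"x":2.4,"y":-32,"z":0,"rx":0,"ry":0,"rz":0,"gripper":-1},{"x":2.4,"y":-33.4,"z":0,"rx":0,"ry":0,"rz":0,"gripper":-1}]';  python3 -m jog '[{"x":0,"y":0,"z":-2,"rx":0,"ry":0,"rz":0,"gripper":-1},{"x":0,"y":0,"z":-4,"rx":0,"ry":0,"rz":0,"gripper":-1},{"x":0,"y":0,"z":-6,"rx":0,"ry":0,"rz":0,"gripper":-1},{"x":0,"y":0,"z":-8,"rx":0,"ry":0,"rz":0,"gripper":-1},{"x":0,"y":0,"z":-10,"rx":0,"ry":0,"rz":0,"gripper":-1},{"x":0,"y":0,"z":-12,"rx":0,"ry":0,"rz":0,"gripper":-1},{"x":0,"y":0,"z":-13,"rx":0,"ry":0,"rz":0,"gripper":-1},{"x":0,"y":0,"z":-13,"rx":0,"ry":0,"rz":0,"gripper":-1},{"x":0,"y":0,"z":-13,"rx":0,"ry":0,"rz":0,"gripper":-1},{"x":0,"y":0,"z":-13,"rx":0,"ry":0,"rz":0,"gripper":-1}]'
python3 - <<'E'
from h import *
import pickle
ims={n:grab(n) for n in ("wrist","scene","side")}; pickle.dump(ims,open("m7.pkl","wb"))
t=robot.sense()["tcp_pos"]; print(t); k=[]
for n,g in ims.items():
    v=proj(g,[t[0],t[1],.075])[0]; print(n,v); r=50 if n=="wrist" else 24; v=v.astype(int); v[1]=np.clip(v[1],r,479-r)
    k.append(cv2.resize(g["pixels"][v[1]-r:v[1]+r,v[0]-r:v[0]+r],(266,266),interpolation=cv2.INTER_CUBIC))
cv2.imwrite("pics/m7.png",np.hstack(k)[:,:,::-1])
E
```

```text
t: 31.9
tcp_pos: [0.5471, 0.1682, 0.3424]
ee_rot: [-3.126, -0.299, -0.01]
contact_force: [-0.2, 0.4, -2.3]
gripper_width: 0.242
gripper_force: 79.0
t: 32.9
tcp_pos: [0.5687, -0.1699, 0.3373]
ee_rot: [3.127, 0.294, -0.003]
contact_force: [-1.0, -0.2, -1.8]
gripper_width: 0.245
gripper_force: 78.7
t: 33.9
tcp_pos: [0.5703, -0.1665, 0.2095]
ee_rot: [3.127, 0.299, 0.003]
contact_force: [0.3, 0.0, -2.3]
gripper_width: 0.248
gripper_force: 78.9
[ 0.56998719 -0.16656751  0.20923021]
wrist [326.051712   231.24060616]
scene [245.0248361  260.81121919]
side [364.42946539 280.83472678]
```

View pics/m7.png

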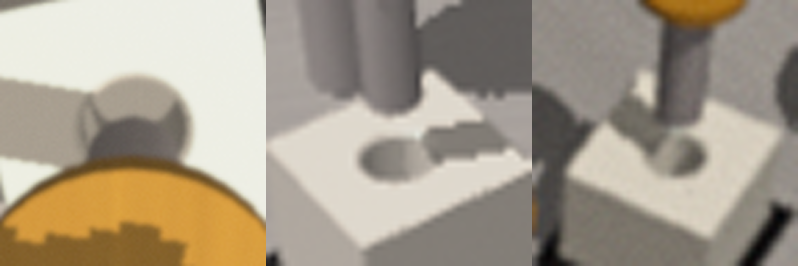

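The foot is over the holder's hole in all three views (wrist crop hole (133,118), shaft (135,140)). Lower it in.

```bash
python3 -m jog '[{"x":0,"y":0,"z":-0.8,"rx":0,"ry":0,"rz":0,"gripper":-1},{"x":0,"y":0,"z":-1.6,"rx":0,"ry":0,"rz":0,"gripper":-1},{"x":0,"y":0,"z":-2.2,"rx":0,"ry":0,"rz":0,"gripper":-1},{"x":0,"y":0,"z":-2.5,"rx":0,"ry":0,"rz":0,"gripper":-1},{"x":0,"y":0,"z":-2.7,"rx":0,"ry":0,"rz":0,"gripper":-1},{"x":0,"y":0,"z":-2.9,"rx":0,"ry":0,"rz":0,"gripper":-1},{"x":0,"y":0,"z":-3.1,"rx":0,"ry":0,"rz":0,"gripper":-1},{"x":0,"y":0,"z":-3.3,"rx":0,"ry":0,"rz":0,"gripper":-1},{"x":0,"y":0,"z":-3.3,"rx":0,"ry":0,"rz":0,"gripper":-1},{"x":0,"y":0,"z":-3.3,"rx":0,"ry":0,"rz":0,"gripper":-1}]'
```

```text
t: 35.05
tcp_pos: [0.5696, -0.1665, 0.1755]
ee_rot: [3.127, 0.299, 0.0]
contact_force: [0.1, 0.7, -1.8]
gripper_width: 0.249
gripper_force: 79.1
```

```bash
python3 -m jog '[{"x":0.07,"y":0,"z":-0.5,"rx":0,"ry":0,"rz":0,"gripper":-1},{"x":0.07,"y":0,"z":-1.1,"rx":0,"ry":0,"rz":0,"gripper":-1},{"x":0.07,"y":0,"z":-1.7,"rx":0,"ry":0,"rz":0,"gripper":-1},{"x":0.07,"y":0,"z":-2.3,"rx":0,"ry":0,"rz":0,"gripper":-1},{"x":0.07,"y":0,"z":-2.9,"rx":0,"ry":0,"rz":0,"gripper":-1},{"x":0.07,"y":0,"z":-3.5,"rx":0,"ry":0,"rz":0,"gripper":-1},{"x":0.07,"y":0,"z":-4.1,"rx":0,"ry":0,"rz":0,"gripper":-1},{"x":0.07,"y":0,"z":-4.6,"rx":0,"ry":0,"rz":0,"gripper":-1},{"x":0.07,"y":0,"z":-4.9,"rx":0,"ry":0,"rz":0,"gripper":-1},{"x":0.07,"y":0,"z":-5.1,"rx":0,"ry":0,"rz":0,"gripper":-1}]'
```

```text
t: 36.05
tcp_pos: [0.5703, -0.1665, 0.1241]
ee_rot: [-3.127, -0.299, 0.0]
contact_force: [-0.3, -0.0, -2.0]
gripper_width: 0.245
gripper_force: 79.1
```

```bash
python3 -m jog '[{"x":0,"y":0,"z":-0.03,"rx":0,"ry":0,"rz":0,"gripper":-1},{"x":0,"y":0,"z":-0.06,"rx":0,"ry":0,"rz":0,"gripper":-1},{"x":0,"y":0,"z":-0.09,"rx":0,"ry":0,"rz":0,"gripper":-1},{"x":0,"y":0,"z":-0.12,"rx":0,"ry":0,"rz":0,"gripper":-1},{"x":0,"y":0,"z":-0.15,"rx":0,"ry":0,"rz":0,"gripper":-1},{"x":0,"y":0,"z":-0.18,"rx":0,"ry":0,"rz":0,"gripper":-1},{"x":0,"y":0,"z":-0.21,"rx":0,"ry":0,"rz":0,"gripper":-1},{"x":0,"y":0,"z":-0.24,"rx":0,"ry":0,"rz":0,"gripper":-1},{"x":0,"y":0,"z":-0.27,"rx":0,"ry":0,"rz":0,"gripper":-1},{"x":0,"y":0,"z":-0.27,"rx":0,"ry":0,"rz":0,"gripper":-1}]'
```

```text
t: 37.05
tcp_pos: [0.5703, -0.1665, 0.1217]
ee_rot: [-3.127, -0.299, 0.0]
contact_force: [0.2, -0.3, -2.2]
gripper_width: 0.246
gripper_force: 79.1
```

```bash
python3 -m jog '[{"x":0,"y":0,"z":-0.02,"rx":0,"ry":0,"rz":0,"gripper":-1},{"x":0,"y":0,"z":-0.04,"rx":0,"ry":0,"rz":0,"gripper":-1},{"x":0,"y":0,"z":-0.06,"rx":0,"ry":0,"rz":0,"gripper":-1},{"x":0,"y":0,"z":-0.08,"rx":0,"ry":0,"rz":0,"gripper":-1},{"x":0,"y":0,"z":-0.1,"rx":0,"ry":0,"rz":0,"gripper":-1},{"x":0,"y":0,"z":-0.12,"rx":0,"ry":0,"rz":0,"gripper":-1},{"x":0,"y":0,"z":-0.14,"rx":0,"ry":0,"rz":0,"gripper":-1},{"x":0,"y":0,"z":-0.16,"rx":0,"ry":0,"rz":0,"gripper":-1},{"x":0,"y":0,"z":-0.16,"rx":0,"ry":0,"rz":0,"gripper":-1},{"x":0,"y":0,"z":-0.16,"rx":0,"ry":0,"rz":0,"gripper":-1}]'
```

```text
t: 38.05
tcp_pos: [0.5707, -0.1666, 0.1215]
ee_rot: [3.127, 0.299, 0.002]
contact_force: [-4.2, 0.8, 13.6]
gripper_width: 0.245
gripper_force: 81.4
```

The rod is seated on the hole floor. Ease off, open, then rise clear.

```bash
python3 -m jog '[{"x":0,"y":0,"z":0.07,"rx":0,"ry":0,"rz":0,"gripper":-1},{"x":0,"y":0,"z":0.13,"rx":0,"ry":0,"rz":0,"gripper":-1},{"x":0,"y":0,"z":0.13,"rx":0,"ry":0,"rz":0,"gripper":-0.4},{"x":0,"y":0,"z":0.13,"rx":0,"ry":0,"rz":0,"gripper":-0.2},{"x":0,"y":0,"z":0.13,"rx":0,"ry":0,"rz":0,"gripper":0},{"x":0,"y":0,"z":0.13,"rx":0,"ry":0,"rz":0,"gripper":0.3},{"x":0,"y":0,"z":0.13,"rx":0,"ry":0,"rz":0,"gripper":0.6},{"x":0,"y":0,"z":0.13,"rx":0,"ry":0,"rz":0,"gripper":1},{"x":0,"y":0,"z":0.13,"rx":0,"ry":0,"rz":0,"gripper":1},{"x":0,"y":0,"z":0.13,"rx":0,"ry":0,"rz":0,"gripper":1}]'; python3 -m jog '[{"x":0,"y":0,"z":0,"rx":0,"ry":0,"rz":0,"gripper":1},{"x":0,"y":0,"z":0,"rx":0,"ry":0,"rz":0,"gripper":1},{"x":0,"y":0,"z":0,"rx":0,"ry":0,"rz":0,"gripper":1},{"x":0,"y":0,"z":0,"rx":0,"ry":0,"rz":0,"gripper":1},{"x":0,"y":0,"z":1,"rx":0,"ry":0,"rz":0,"gripper":1},{"x":0,"y":0,"z":3,"rx":0,"ry":0,"rz":0,"gripper":1},{"x":0,"y":0,"z":6,"rx":0,"ry":0,"rz":0,"gripper":1},{"x":0,"y":0,"z":10,"rx":0,"ry":0,"rz":0,"gripper":1},{"x":0,"y":0,"z":15,"rx":0,"ry":0,"rz":0,"gripper":1},{"x":0,"y":0,"z":20,"rx":0,"ry":0,"rz":0,"gripper":1}]'; python3 -m jog '[{"x":0,"y":0,"z":1,"rx":0,"ry":0,"rz":0,"gripper":1},{"x":0,"y":0,"z":1,"rx":0,"ry":0,"rz":0,"gripper":1},{"x":0,"y":0,"z":1,"rx":0,"ry":0,"rz":0,"gripper":1},{"x":0,"y":0,"z":1,"rx":0,"ry":0,"rz":0,"gripper":1},{"x":0,"y":0,"z":1,"rx":0,"ry":0,"rz":0,"gripper":1},{"x":0,"y":0,"z":1,"rx":0,"ry":0,"rz":0,"gripper":1},{"x":0,"y":0,"z":1,"rx":0,"ry":0,"rz":0,"gripper":1},{"x":0,"y":0,"z":1,"rx":0,"ry":0,"rz":0,"gripper":1},{"x":0,"y":0,"z":1,"rx":0,"ry":0,"rz":0,"gripper":1},{"x":0,"y":0,"z":1,"rx":0,"ry":0,"rz":0,"gripper":1}]'
python3 - <<'E'
from h import *
f=grab("scene"); save(f,"pics/s8.png")
E
```

```text
t: 39.05
tcp_pos: [0.5703, -0.1665, 0.1214]
ee_rot: [-3.127, -0.299, -0.0]
contact_force: [-0.3, -0.8, -0.6]
gripper_width: 1.003
gripper_force: 0.0
t: 40.05
tcp_pos: [0.5697, -0.1664, 0.3241]
ee_rot: [-3.127, -0.299, -0.0]
contact_force: [1.4, -0.4, -0.4]
gripper_width: 1.002
gripper_force: 0.0
t: 41.05
tcp_pos: [0.5703, -0.1665, 0.3314]
ee_rot: [-3.127, -0.299, -0.0]
contact_force: [-0.5, 0.5, 0.6]
gripper_width: 0.999
gripper_force: 0.0
```

View pics/s8.png

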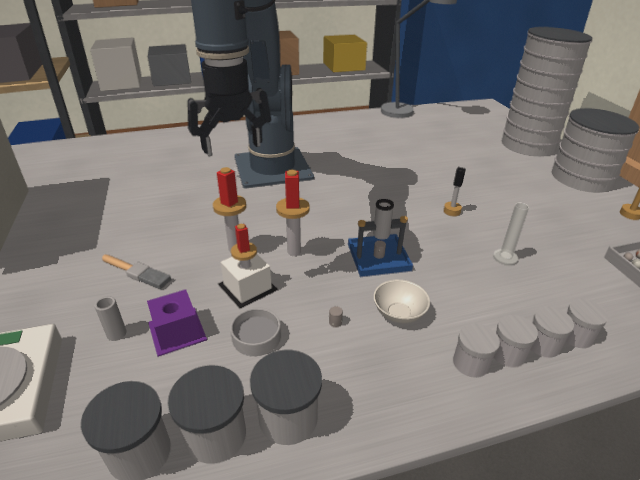

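The pusher stands upright in the white holder (242,240), the core is in the tray (380,250), everything else is where it was, and the gripper is clear. Handing in.

```bash
python3 -c "
from rig import robot
print(robot.finish_job())"
```

```text
the job is handed in; nothing more can be done
None
```

The job is done and handed in at about 41 s: the core is in the tray, the collar was held on the rim for over 2 s at about 14–15 N, and the pusher is back upright in its white holder with nothing else moved. Force was read only at the end of each one-second move, where neither core nor rim showed more than about 15 N.

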